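Put the loose screwdrivers away in the pull-out caddy

ROBOT

A 6-joint arm with a two-finger parallel gripper is mounted at the origin on the work surface. World frame = base frame: x ahead of the robot, y to its left, z up, the work surface at z = 0. Lengths are in m, angles in rad, forces in N, time in s.
With the tool pointing down it reaches from about 0.3 to 0.825 m from the base axis. Payload 5.4 kg.
Tool frame: the origin (TCP) lies midway between the tips of the shut fingers; the grasp point (between the pads) lies behind it (env.grip_depth is the z of the grasp point in the tool frame, in m); z points along the fingers, y is the line along which they close (so a half turn about z gives the same grasp; the last joint's range is limited). The gripper opens to 92 mm and grips with 3 to 60 N. Pads are 20 mm wide; open, the fingers measure 128 mm over their backs; the gripper's body (75 mm by 189 mm) begins 69 mm behind the grasp point.
Start: joints at [-0.21, 0.158, 1.597, -0, 1.386, -0.21], TCP at [0.575, -0, 0.215] pointing down, gripper open.
Joint ranges: [-2.91, 2.91], [-0.94, 2.29], [0.18, 2.7], [-1.29, 4.43], [0.17, 2.64], [-3, 3]. Speed limits (rad/s): [2.57, 2.57, 3.14, 3.14, 3.14, 3.14].

INTERFACE

Orientations are given as a unit quaternion [w, x, y, z].
In Python, from station import env, vision, ticket gives the robot as it stands. The module is installed in compiled form; this text tells all that it offers.
- The arm moves only by the shell command python3 -m crank 'ROWS' [OPENING] [FORCE]. ROWS is JSON, a list that holds one entry, the list of rows, each a list of 6 numbers: the shift along the tool's x, y, z in m, then the turn, a rotation vector about the tool's x, y, z in rad. In form: [[[tx, ty, tz, wx, wy, wz], ...]]. A call has 1 to 20 rows; each row is the pose to reach, as a shift and turn from the pose commanded when the call began, along the tool's axes at that moment; what a row does not reach only later rows make up. A row lasts 1/12 s, in which the tool goes at most 41.7 mm and 7.16 degrees, less where a joint would pass 70% of its speed; a pose out of reach is approached as far as the arm can. A call with a gripper value outside its range is refused whole. OPENING is the opening in per cent of the stroke, from 0 (shut) to 100 (fully open), set as the call begins (- or left out, the last holds). The fingers move at their own pace and stop on an object; FORCE is the grip in N (left out, the last holds). Time passes only in rows, so rows that repeat a pose let the fingers close. It gives the time, the measured TCP pose, the force, the opening and the grip force at its end, in the units of the state.
- env.state(): the state, without advancing time (a new reading comes with each control period).
- vision.camera(name): name is "scene" or "side" or "wrist"; returns a dict with "color" (480x640x3 uint8, red, green, blue), "fx", "fy", "cx", "cy" (pixels), "dist" ([k1, k2, p1, p2, k3] as OpenCV has them; the pictures are not rectified), "R" (3x3) and "t" (3): a world point X has camera coordinates R X + t; the wrist camera has in their place "mount" (4x4, takes a point from camera to tool coordinates, whose origin is the TCP and whose axes are the flange's). Camera axes: x right, y down, z forward; pixel columns grow to the right and rows downward; lengths in m; the calibration is good to about 2 mm. A picture is of the moment at which its call begins: read the wrist's pose just before it. There is no depth.
- ticket.job_done(): hands the job in; it is judged then, once.
The state is a dict: "time": time; "q": joint angles; "joint_vel": joint speeds; "joint_torque": joint torques, N m; "tcp_pos": TCP position; "tcp_rot": TCP orientation; "force": force on the tool from outside, world axes, zero at the start; "torque": the same for the moment, N m; "opening": finger opening in m; "finger_force": force on a finger pad.
Only numpy, scipy, OpenCV 4.12 (cv2) and the standard library are available. Lean on these libraries where they do the work, as an engineer would, in place of code of your own. Each camera call takes 0.05 s, during which the arm holds its last target. There are 200 camera calls.

TASK

Pull the tool caddy all the way out from under the riser shelf by its black post, put the red and the blue screwdriver tip-down into the tubes of their own colour, each fully home with its handle sitting on the tube's mouth, then push the caddy all the way back in and let go. Leave the yellow screwdriver on the rest and do not disturb the other things on the bench.

Things in the scene. Friction and masses are not known exactly. Their poses are not given: they have to be found in the camera images.
- riser: Fixed shelf: wood board 280 (x) x 230 (y) mm, underside 235, top 250 mm above the bench, on four white 20 mm legs at x = +-125, y = +-100 mm; a drive and a blue tin on it reach 285 mm, 105 mm or more from its -y edge. Origin on the bench under the board's centre, z up. The caddy slides out along its -y axis.
- caddy (a joint): How far the grey caddy is pulled out, in m: 0 fully in, 0.17 fully out at its stop; straight along the riser's -y. It takes about 2 N to move and stays where it is left. Its plate is 150 mm wide, top 13 mm above the bench; a red and a blue tube stand on it, red on the riser's +x side.
- caddy_post (a point): Centre of the top of the caddy's black pull post, 77 mm above the bench. The post is an upright block, 16 mm along the riser's x, 20 mm along its y, rising from the caddy plate and moving with it, 170 mm towards the riser's -y from the tubes' feet. With the caddy in, it stands 55 mm in front of the shelf's edge. Axes as the riser's.
- red_mouth (a point): Centre of the mouth of the red tube, 99 mm above the bench; moves with the caddy. Both tubes: 22 mm square outside, 16 mm square inside, 86 mm deep, 60 mm apart along x, leaning 20 degrees from vertical: from foot to mouth they run along (0, -sin 20, cos 20) in the riser's frame, walls square to its x. The point's axes are the riser's.
- blue_mouth (a point): Centre of the mouth of the blue tube, same shape, lean and axes as the red one.
- rest: Fixed wooden rest, 210 (x) x 170 (y), 100 mm high. Origin on the bench, near its middle. Holds three screwdrivers 60 mm apart along x, sloping down along its +y at 25 degrees from level, tip low. Two cross bars with low cheeks carry the handle, 2-14 and 74-86 mm from the shoulder; between them the handle is free at the sides and below. Stops beside the shaft hold the shoulder.
- red_driver: Red screwdriver on the rest, 170 mm long, 40 to 85 g: handle of square section 20 x 20 mm, 90 mm long, coloured with thin black bands; steel shaft 6 mm thick, 80 mm long. Origin on its axis at the shoulder where handle and shaft meet; +z runs to the handle's butt (z = 90 mm), the tip is at z = -80 mm. To go into the red tube. As it lies, its x axis is the rest's x.
- red_driver_tip (a point): Tip of the red screwdriver's shaft.
- blue_driver: Blue screwdriver on the rest, 170 mm long, 40 to 85 g: handle of square section 20 x 20 mm, 90 mm long, coloured with thin black bands; steel shaft 6 mm thick, 80 mm long. Origin on its axis at the shoulder where handle and shaft meet; +z runs to the handle's butt (z = 90 mm), the tip is at z = -80 mm. To go into the blue tube. As it lies, its x axis is the rest's x.
- blue_driver_tip (a point): Tip of the blue screwdriver's shaft.
- yellow_driver: Yellow screwdriver on the rest, 170 mm long, 40 to 85 g: handle of square section 20 x 20 mm, 90 mm long, coloured with thin black bands; steel shaft 6 mm thick, 80 mm long. Origin on its axis at the shoulder where handle and shaft meet; +z runs to the handle's butt (z = 90 mm), the tip is at z = -80 mm. Stays where it lies. The three may lie in any order.
- drive: Bystander: loose bay drive, silver with a large pale label, 101 x 147 x 26 mm. Origin at the centre of its underside.
- fan: Bystander: loose black case fan lying flat, 80 x 80 x 25 mm. Origin at the centre of its underside.
- screw_dish: Bystander: loose small steel dish, 70 mm across, 30 mm high. Origin at the centre of its underside.
- cleaner: Bystander: loose upright can, 48 mm across, 110 mm high. Origin at the centre of its underside.
- wrench: Bystander: loose steel wrench 140 mm long, lying flat.
- mug: Bystander: loose white mug, 80 mm across, 90 mm high. Origin at the centre of its underside.
Mind the look-alikes: they are no part of the job. Several things have the shape of the red_driver; the one meant has the colours described above.

How it is judged:
By the outcome, as a careful person would: the job done as asked, in the order asked, and still so for the second after the job is handed in, with the robot touching nothing.
It also fails if it takes over 72 s, if anything falls off the work surface, if the arm or the gripper's body presses on something with over 40 N, if the wrist force passes 120 N, or if a joint passes its speed limit or range.

## Working session

There is one attempt and no reset: what is moved stays moved. The work goes in short steps, Python scripts to look and compute and a shell command to move; the robot and the scene stay as the last step left them, time stands still between calls to the robot, and variables do not carry over. Pictures are saved under pics/ and viewed, at most 10 in all, crops included, and the job is handed in when it is done.

```bash
mkdir -p pics; ls
python3 - <<'E'
from station import env, vision
import cv2, numpy as np, pickle
s=env.state(); print(s, env.grip_depth)
d={}
for n in ["scene","side","wrist"]:
    c=vision.camera(n); d[n]=c; cv2.imwrite(f"pics/{n}0.png",c["color"][:,:,::-1])
    print(n,{k:np.round(v,4).tolist() for k,v in c.items() if k!="color"})
d["s"]=s; pickle.dump(d,open("d0.pkl","wb"))
E
```

```text
pics
{'time': 0.0, 'q': array([-2.10088256e-01,  1.59055966e-01,  1.59822237e+00,  1.71819502e-07,
        1.38620173e+00, -2.10051960e-01]), 'joint_vel': array([ 0.00084066, -0.00188056,  0.00087747,  0.00203491,  0.00059688,
       -0.00018196]), 'joint_torque': array([ 4.79022274e-04, -3.85570908e+01, -3.22103977e+01,  7.00944406e-02,
        3.78346047e-02, -1.56143192e-04]), 'tcp_pos': array([5.74373380e-01, 1.19282089e-04, 2.13619981e-01]), 'tcp_rot': array([-7.91831097e-04,  7.07119310e-01,  7.07093622e-01, -5.13410873e-04]), 'force': array([-0.21852889,  0.31258743, -0.74035783]), 'torque': array([-0.03144275, -0.01201712,  0.01142817]), 'finger_force': 0.0, 'opening': 0.09216254346665678} -0.0187
scene {'fx': 546.1856, 'fy': 546.1856, 'cx': 324.0722, 'cy': 237.9255, 'dist': [0.0514, 0.0, 0.0, 0.0, 0.0], 'R': [[-0.6429, 0.7659, -0.0012], [0.7246, 0.6077, -0.3251], [-0.2482, -0.2099, -0.9457]], 't': [0.2771, -0.3186, 1.4725]}
side {'fx': 527.9637, 'fy': 527.9637, 'cx': 321.381, 'cy': 237.2637, 'dist': [0.0128, 0.0, 0.0, 0.0, 0.0], 'R': [[0.7458, 0.6661, 0.009], [0.636, -0.708, -0.3068], [-0.198, 0.2345, -0.9517]], 't': [-0.3867, -0.2424, 1.4096]}
wrist {'fx': 332.8758, 'fy': 332.8758, 'cx': 318.6155, 'cy': 242.1886, 'dist': [-0.0425, 0.0, 0.0, 0.0, 0.0], 'mount': [[0.0003, -0.9656, -0.26, 0.0727], [1.0, 0.0004, -0.0001, 0.0009], [0.0002, -0.26, 0.9656, -0.1695], [0.0, 0.0, 0.0, 1.0]]}
```

View pics/scene0.png

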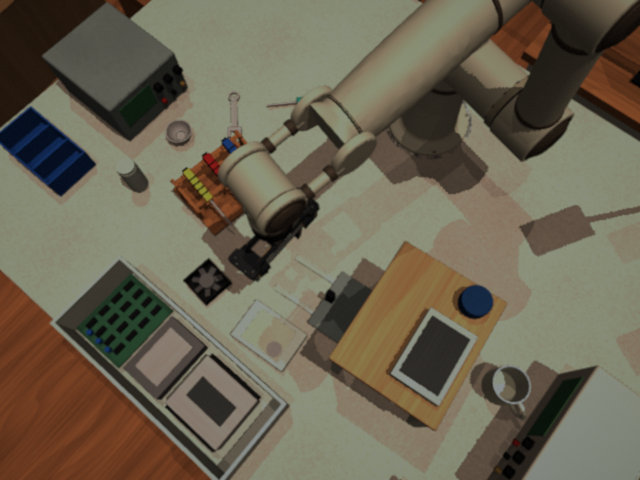

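View pics/side0.png

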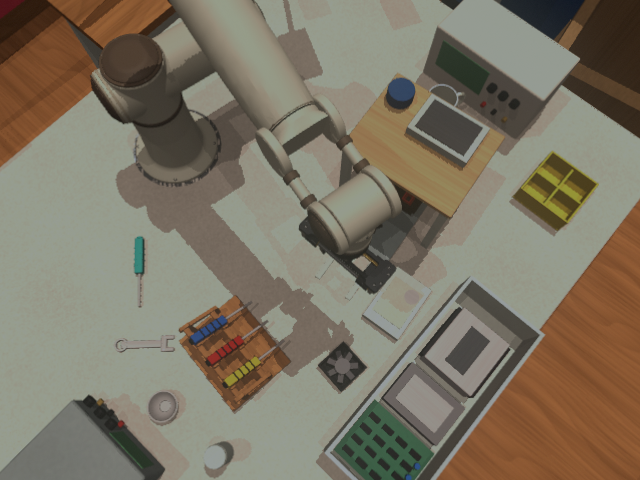

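Side view: rest with blue driver (208,330), red (227,350), yellow (243,372). There is a teal look-alike on the bench at (139,265). Scene view: riser board around (418,335), black post (330,296), and the rest partly hidden by the arm.

```bash
cat > h.py <<'E'
import numpy as np, cv2
from scipy.spatial.transform import Rotation as Ro
def rot(s): q=s["tcp_rot"]; return Ro.from_quat([q[1],q[2],q[3],q[0]]).as_matrix()
def pose(c,s=None):
    "camera rotation (world<-cam) and centre"
    if "R" in c: R=np.array(c["R"]); return R.T,-R.T@np.array(c["t"])
    M=np.array(c["mount"]); T=rot(s); return T@M[:3,:3], T@M[:3,3]+s["tcp_pos"]
def K(c): return np.array([[c["fx"],0,c["cx"]],[0,c["fy"],c["cy"]],[0,0,1.]])
def ray(c,uv,s=None):
    A,o=pose(c,s); p=cv2.undistortPoints(np.array([[uv]],float),K(c),np.array(c["dist"]))[0,0]
    d=A@[p[0],p[1],1]; return o,d/np.linalg.norm(d)
def plane(c,uv,z,s=None):
    o,d=ray(c,uv,s); return o+d*(z-o[2])/d[2]
def proj(c,X,s=None):
    A,o=pose(c,s); x=(np.asarray(X,float)-o)@A
    return cv2.projectPoints(x.reshape(-1,1,3),np.zeros(3),np.zeros(3),K(c),np.array(c["dist"]))[0][:,0]
def tri(*rays):
    P=[np.eye(3)-np.outer(d,d) for o,d in rays]
    return np.linalg.solve(sum(P),sum(p@o for p,(o,d) in zip(P,rays)))
def shift(s,pos,R):
    "world target pose -> row in tool axes"
    T=rot(s); return np.r_[T.T@(np.asarray(pos)-s["tcp_pos"]),Ro.from_matrix(T.T@R).as_rotvec()]
E
python3 - <<'E'
import pickle; from h import *
np.set_printoptions(precision=4,suppress=True)
d=pickle.load(open("d0.pkl","rb")); c=d["scene"]
print("board",[plane(c,u,.25)[:2] for u in [(405,242),(506,303),(437,427),(331,355)]])
print("post",plane(c,(330,296),.077))
c=d["side"]
for n,a in dict(blue=[(193,337),(226,321)],red=[(210,359),(244,341)],yel=[(226,382),(259,362)]).items(): print(n,[plane(c,u,.1)[:2] for u in a])
for n,u,z in [("fan",(343,366),.02),("dish",(163,407),.02),("wrench",(145,344),0),("can",(218,455),.1),("teal",(139,265),.02)]: print(n,plane(c,u,z))
E
```

```text
board [array([0.4041, 0.1896]), array([0.3785, 0.4124]), array([0.6455, 0.4436]), array([0.6707, 0.2186])]
post [0.5542 0.121  0.077 ]
blue [array([ 0.4218, -0.315 ]), array([ 0.4508, -0.2422])]
red [array([ 0.4832, -0.3233]), array([ 0.511, -0.247])]
yel [array([ 0.5429, -0.3343]), array([ 0.5665, -0.2575])]
fan [ 0.7064 -0.1358  0.02  ]
dish [ 0.4636 -0.4726  0.02  ]
wrench [ 0.3238 -0.4077  0.    ]
can [ 0.6327 -0.4472  0.1   ]
teal [ 0.1782 -0.2863  0.02  ]
```

View pics/wrist0.png

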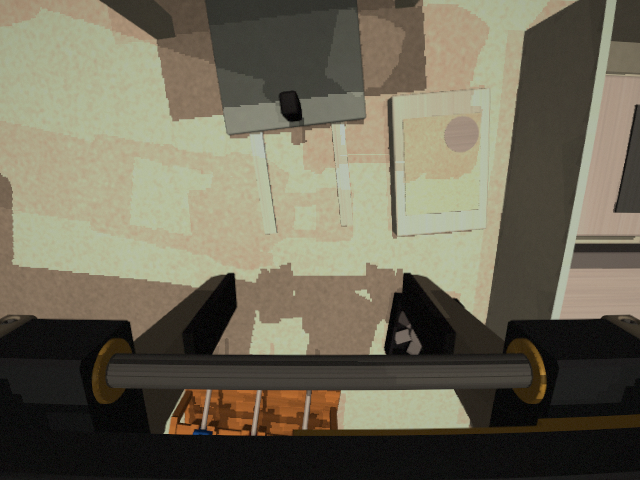

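Wrist view: caddy plate front edge from (230,133) to (366,117), black post with its top near (289,98), and the dish-like drive lookalike at (440,165). I'll locate the post and the plate edge from this picture.

Run:
```python
import pickle; from h import *
np.set_printoptions(precision=4,suppress=True)
d=pickle.load(open("d0.pkl","rb")); c=d["wrist"]; s=d["s"]
g=c["color"].max(2); m=np.zeros_like(g); m[80:128,270:312]=(g[80:128,270:312]<30)*255
n,l,st,ce=cv2.connectedComponentsWithStats(m); i=1+st[1:,4].argmax(); print(st[i],ce[i])
ys,xs=np.where(l==i); 
for y in range(ys.min(),ys.max()+1,3): print(y,xs[ys==y].min(),xs[ys==y].max(),end="; ")
print("\npost",plane(c,(289,98),.077,s))
a,b=[plane(c,u,.013,s) for u in [(230,133),(366,117)]]; print("plate",a,b,np.linalg.norm(b-a),np.degrees(np.arctan2(*(b-a)[1::-1])))
c=d["scene"]; print(proj(c,[plane(d["wrist"],(289,98),.077,s)]))
```

```text
[279  91  23  30 386] [291.0026 107.8756]
91 289 294; 94 280 296; 97 280 297; 100 280 298; 103 281 299; 106 281 300; 109 281 300; 112 282 300; 115 283 301; 118 286 301; 
post [0.5495 0.1188 0.077 ]
plate [0.4803 0.0938 0.013 ] [0.6247 0.1097 0.013 ] 0.14522184714382017 6.305547282402898
[[330.5782 293.832 ]]
```

```bash
cat >> h.py <<'E'
YAW=np.radians(6.3)
RZ=lambda a: Ro.from_euler("z",a).as_matrix()
def postR(t=30):
    a=np.radians(t); y=np.array([1,0,0.]); z=np.array([0,np.sin(a),-np.cos(a)])
    return RZ(YAW)@np.c_[np.cross(y,z),y,z]
def row(s,g,R,back=0):
    "row that brings the grasp point to g (retreated by back along the tool)"
    return shift(s,np.asarray(g)+(.0187-back)*R[:,2],R).round(4).tolist()
E
python3 - <<'E'
from h import *; from station import env
s=env.state(); R=postR(); g=[.5495,.119,.060]
print(row(s,g,R,.09)); print(row(s,g,R))
E
```

```text
[0.0835, -0.021, 0.0922, 0.0275, 0.5227, -0.1078]
[0.1282, -0.0258, 0.1701, 0.0275, 0.5227, -0.1078]
```

```bash
python3 -m crank '[[[0.0835,-0.021,0.0922,0.0275,0.5227,-0.1078],[0.0835,-0.021,0.0922,0.0275,0.5227,-0.1078],[0.0835,-0.021,0.0922,0.0275,0.5227,-0.1078],[0.0835,-0.021,0.0922,0.0275,0.5227,-0.1078],[0.0835,-0.021,0.0922,0.0275,0.5227,-0.1078],[0.0835,-0.021,0.0922,0.0275,0.5227,-0.1078],[0.0835,-0.021,0.0922,0.0275,0.5227,-0.1078]]]' 50 25
python3 - <<'E'
from h import *; from station import env,vision
np.set_printoptions(precision=4,suppress=True)
s=env.state(); c=vision.camera("wrist"); cv2.imwrite("pics/w1.png",c["color"][:,:,::-1])
R=postR(); g=[.5495,.119,.060]
print(s["q"],row(s,g,R)); print(proj(c,[[.5495,.119,.077]],s))
s2=vision.camera("side"); cv2.imwrite("pics/s1.png",s2["color"][:,:,::-1])
E
```

```text
time: 0.73
tcp_pos: [0.554, 0.083, 0.122]
tcp_rot: [-0.192, 0.645, 0.719, 0.173]
force: [-0.9, 0.9, 0.1]
opening: 0.0473
finger_force: 0.0
[-0.3431  0.3027  1.7098  0.4735  1.3961 -0.5993] [0.0005, -0.0006, 0.0905, 0.001, 0.0012, -0.0009]
[[316.7001 245.4202]]
```

View pics/w1.png

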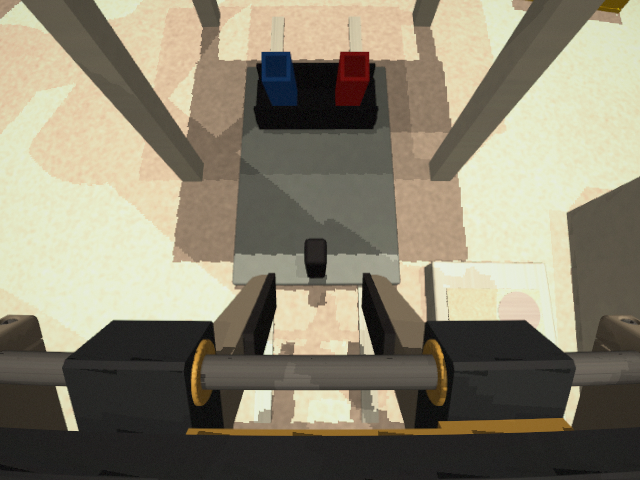

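Fingers are aligned with the post (315,245); the blue tube (277,65) and red tube (354,65) stand behind. Now advance and grip.

```bash
python3 -m crank '[[[0,0,0.03,0,0,0],[0,0,0.06,0,0,0],[0,0,0.08,0,0,0],[0,0,0.09,0,0,0],[0,0,0.09,0,0,0]]]'
python3 -m crank '[[[0,0,0,0,0,0],[0,0,0,0,0,0],[0,0,0,0,0,0],[0,0,0,0,0,0],[0,0,0,0,0,0],[0,0,0,0,0,0]]]' 5 40
python3 - <<'E'
from h import *; from station import env
s=env.state(); d=RZ(YAW)@[0,-1,0]; print(s["tcp_pos"],(rot(s).T@(d*.10)).round(4))
E
```

```text
time: 1.25
tcp_pos: [0.5476, 0.1299, 0.0433]
tcp_rot: [-0.193, 0.644, 0.72, 0.172]
force: [-0.4, -0.4, 0.2]
opening: 0.046
finger_force: 0.0
time: 1.75
tcp_pos: [0.5466, 0.1283, 0.0454]
tcp_rot: [-0.195, 0.643, 0.72, 0.171]
force: [-10.9, -3.3, 9.6]
opening: 0.0157
finger_force: 40.0
[0.54656562 0.12833116 0.04535233] [-0.0865 -0.0004 -0.0502]
```

```bash
python3 -m crank '[[[-0.013,0,-0.0075,0,0,0],[-0.026,0,-0.015,0,0,0],[-0.039,0,-0.0225,0,0,0],[-0.052,0,-0.03,0,0,0],[-0.065,0,-0.0375,0,0,0],[-0.078,0,-0.045,0,0,0],[-0.091,0,-0.0525,0,0,0],[-0.104,0,-0.06,0,0,0],[-0.108,0,-0.0625,0,0,0],[-0.108,0,-0.0625,0,0,0]]]'
python3 -m crank '[[[-0.0043,0,-0.0025,0,0,0],[-0.0087,0,-0.005,0,0,0],[-0.013,0,-0.0075,0,0,0],[-0.013,0,-0.0075,0,0,0]]]'
python3 -m crank '[[[-0.0043,0,-0.0025,0,0,0],[-0.0087,0,-0.005,0,0,0],[-0.0087,0,-0.005,0,0,0]]]'
```

```text
time: 2.58
tcp_pos: [0.5606, 0.0027, 0.0454]
tcp_rot: [-0.195, 0.644, 0.72, 0.171]
force: [-10.9, -2.0, 7.3]
opening: 0.0159
finger_force: 40.0
time: 2.92
tcp_pos: [0.5622, -0.0115, 0.0454]
tcp_rot: [-0.195, 0.644, 0.72, 0.172]
force: [-10.7, -2.9, 8.5]
opening: 0.0157
finger_force: 40.0
time: 3.17
tcp_pos: [0.5622, -0.0124, 0.0452]
tcp_rot: [-0.201, 0.642, 0.718, 0.177]
force: [-5.0, 25.4, 3.5]
opening: 0.0156
finger_force: 40.0
```

Caddy hit its stop (25 N). Release, back off, and go to look at the rest.

```bash
cat >> h.py <<'E'
def restR(yaw,t=20):
    a=np.radians(t); y=np.array([1,0,0.]); z=np.array([0,np.sin(a),-np.cos(a)])
    return RZ(yaw)@np.c_[np.cross(y,z),y,z]
E
python3 -m crank '[[[0.004,0,0.003,0,0,0],[0.004,0,0.003,0,0,0],[0.004,0,0.003,0,0,0],[0.004,0,0.003,0,0,0]]]' 50 30
python3 - <<'E'
from h import *; from station import env
s=env.state(); print(s["opening"]); R=restR(np.radians(-19.5)); print(row(s,[.497,-.285,.095],R,.13))
E
```

```text
time: 3.5
tcp_pos: [0.5657, -0.0169, 0.0446]
tcp_rot: [-0.191, 0.645, 0.72, 0.173]
force: [0.2, 0.8, 0.1]
opening: 0.0401
finger_force: 0.0
0.04014222020236325
[-0.1769, -0.1137, -0.2809, -0.1874, -0.1703, 0.4093]
```

```bash
python3 -m crank '[[[0,0,-0.04,0,0,0],[0,0,-0.08,0,0,0],[0,0,-0.12,0,0,0],[-0.18,-0.11,-0.28,-0.187,-0.17,0.41],[-0.18,-0.11,-0.28,-0.187,-0.17,0.41],[-0.18,-0.11,-0.28,-0.187,-0.17,0.41],[-0.18,-0.11,-0.28,-0.187,-0.17,0.41],[-0.18,-0.11,-0.28,-0.187,-0.17,0.41],[-0.18,-0.11,-0.28,-0.187,-0.17,0.41],[-0.18,-0.11,-0.28,-0.187,-0.17,0.41],[-0.18,-0.11,-0.28,-0.187,-0.17,0.41],[-0.18,-0.11,-0.28,-0.187,-0.17,0.41]]]' 45
python3 - <<'E'
from h import *; from station import env,vision; import pickle
s=env.state(); d=dict(s=s,wrist=vision.camera("wrist"),scene=vision.camera("scene"))
pickle.dump(d,open("d1.pkl","wb")); print(s["q"])
w=d["wrist"]["color"][:,:,::-1]; s1=d["scene"]["color"][220:380,250:463,::-1]
cv2.imwrite("pics/w2.png",w); cv2.imwrite("pics/sc2.png",d["scene"]["color"][:,:,::-1])
E
```

```text
time: 4.5
tcp_pos: [0.4879, -0.3226, 0.1966]
tcp_rot: [-0.101, 0.805, 0.568, 0.142]
force: [1.0, 0.0, 0.4]
opening: 0.0413
finger_force: 0.0
[-0.95167236  0.30498778  1.49973217  0.28392096  1.54587311 -0.64640506]
```

View pics/w2.png

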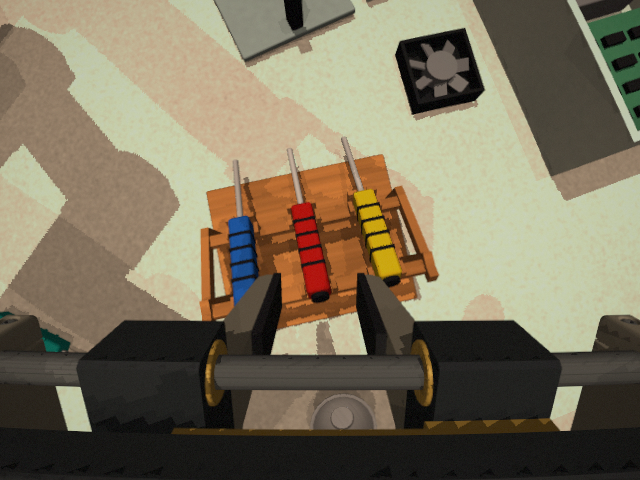

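Wrist view: on the rest, blue handle (242,260), red handle (311,252), and yellow handle (378,237). The candidates for the red driver are this red one on the rest and the teal look-alike on the bench (20,330). Only the one on the rest is red with black bands, so I take it. I'll check it in an enlarged crop of the side view and measure.

```bash
cat > m.py <<'E'
from h import *; import pickle
def blob(img,col,box):
    hsv=cv2.cvtColor(img,cv2.COLOR_RGB2HSV); H,S,V=cv2.split(hsv)
    k={"red":((H<5)|(H>172))&(S>185),"blue":(H>100)&(H<125)&(S>140),"yellow":(H>23)&(H<35)&(S>150)}[col]&(V>60)
    m=np.zeros(H.shape,np.uint8); x0,y0,x1,y1=box; m[y0:y1,x0:x1]=k[y0:y1,x0:x1]*255
    m=cv2.morphologyEx(m,cv2.MORPH_CLOSE,np.ones((7,7)))
    n,l,st,ce=cv2.connectedComponentsWithStats(m); i=1+st[1:,4].argmax()
    p=np.argwhere(l==i)[:,::-1].astype(np.float32); c=p.mean(0); u=np.linalg.svd(p-c,full_matrices=False)[2][0]
    if u[1]>0: u=-u
    t=(p-c)@u; return c,u,t.min(),t.max(),len(p)
E
python3 - <<'E'
from m import *
np.set_printoptions(precision=4,suppress=True)
d0=pickle.load(open("d0.pkl","rb")); d1=pickle.load(open("d1.pkl","rb")); s=d1["s"]; w=d1["wrist"]; sd=d0["side"]
si=cv2.imread("pics/s1.png")[:,:,::-1].copy()
for col in ["red","blue","yellow"]:
    a=blob(w["color"],col,(180,120,440,310)); b=blob(si,col,(150,280,310,420))
    if b[1][0]<0: b=(b[0],-b[1],-b[3],-b[2],b[4])
    A=[a[0]+a[1]*a[2],a[0]+a[1]*a[3]]; B=[b[0]+b[1]*b[2],b[0]+b[1]*b[3]]
    print(col,a[4],b[4],*[x.round(1) for x in A+B])
    P=[tri(ray(w,x,s),ray(sd,y)) for x,y in zip(A,B)]
    v=P[1]-P[0]; print("  butt",P[0],"shoulder",P[1],np.linalg.norm(v),"yaw",np.degrees(np.arctan2(-v[0],v[1])),"slope",np.degrees(np.arcsin(v[2]/np.linalg.norm(v))))
cv2.imwrite("pics/crop.png",cv2.resize(si[270:430,140:340,::-1],(800,640)[:2],interpolation=2)[:600])
E
```

```text
red 2025 192 [319.7 295.9] [300.3 203.5] [215.  356.6] [240.8 338.1]
  butt [ 0.4866 -0.3228  0.0987] shoulder [ 0.4966 -0.2475  0.0732] 0.08016347236593312 yaw -7.602501405307154 slope -18.530784543094136
blue 1651 270 [242.2 303.8] [239.7 216.1] [192.3 338.9] [224.1 318.2]
  butt [ 0.4309 -0.317   0.1306] shoulder [ 0.4393 -0.2408  0.0784] 0.09275686741371583 yaw -6.337311547619639 slope -34.23582516523978
yellow 1445 302 [390.6 272.1] [363.1 189.6] [226.  382.7] [257.8 359.1]
  butt [ 0.546  -0.3337  0.114 ] shoulder [ 0.5568 -0.2551  0.0742] 0.0887778975011916 yaw -7.787665134681108 slope -26.644385880832257
```

View pics/crop.png

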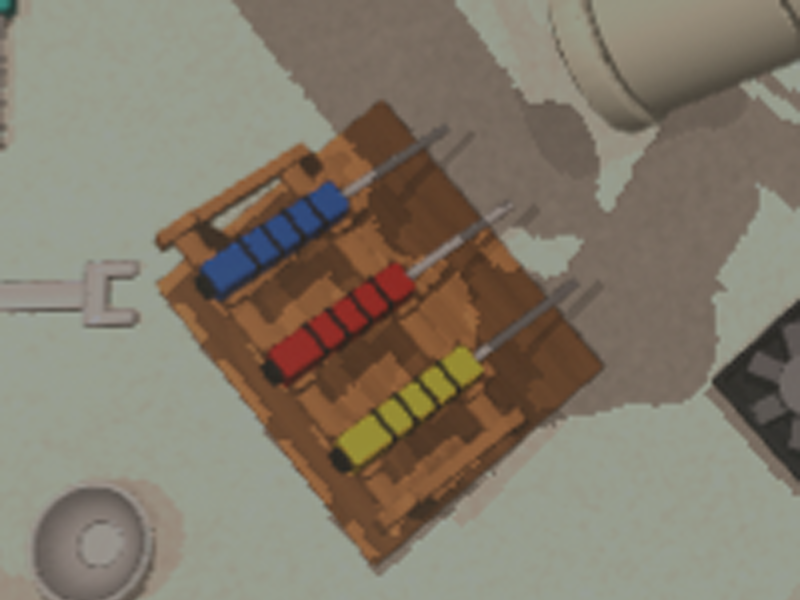

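Crop confirms: the red-with-black-bands driver lies in the middle (340,325 in the crop), blue above it and yellow below, teal off to the left. Compute the grasp.

Run:
```python
from m import *; from station import env
np.set_printoptions(precision=4,suppress=True)
d1=pickle.load(open("d1.pkl","rb")); s=d1["s"]; w=d1["wrist"]; n=env.state()
y=np.radians(-7); ax=RZ(y)@[0,-np.cos(np.radians(25)),np.sin(np.radians(25))]; nrm=RZ(y)@[0,np.sin(np.radians(25)),np.cos(np.radians(25))]
out={}
for col in ["red","blue","yellow"]:
    a=blob(w["color"],col,(180,120,440,310)); P=[plane(w,a[0]+a[1]*a[3],.076,s),plane(w,a[0]+a[1]*a[2],.076+.09*.4226,s)]
    v=P[1]-P[0]; sh=P[0]-.010*nrm; g=sh+.047*ax; out[col]=g
    print(col,P[0],P[1],np.linalg.norm(v),np.degrees(np.arctan2(v[0],-v[1])),"grip",g)
pickle.dump(out,open("g.pkl","wb"))
R=restR(y); print(row(n,out["red"],R,.08),row(n,out["red"],R))
```

```text
red [ 0.4969 -0.2483  0.076 ] [ 0.4863 -0.3319  0.114 ] 0.09241507080075602 -7.217544511008164 grip [ 0.4911 -0.2948  0.0868]
blue [ 0.4399 -0.2405  0.076 ] [ 0.4261 -0.3172  0.114 ] 0.08667271437286034 -10.256631225053374 grip [ 0.4342 -0.287   0.0868]
yellow [ 0.5565 -0.2556  0.076 ] [ 0.546  -0.3332  0.114 ] 0.08705008409291548 -7.692035478922359 grip [ 0.5508 -0.302   0.0868]
[-0.0132, -0.0012, 0.0502, 0.0712, -0.0022, -0.205] [-0.014, -0.0068, 0.13, 0.0712, -0.0022, -0.205]
```

```bash
python3 -m crank '[[[-0.013,-0.001,0.05,0.071,-0.002,-0.205],[-0.013,-0.001,0.05,0.071,-0.002,-0.205],[-0.0136,-0.004,0.09,0.071,-0.002,-0.205],[-0.014,-0.006,0.115,0.071,-0.002,-0.205],[-0.014,-0.007,0.13,0.071,-0.002,-0.205],[-0.014,-0.007,0.13,0.071,-0.002,-0.205]]]'
python3 - <<'E'
from h import *; from station import env,vision; import pickle
np.set_printoptions(precision=4,suppress=True)
s=env.state(); c=vision.camera("wrist"); cv2.imwrite("pics/w3.png",c["color"][:,:,::-1])
g=pickle.load(open("g.pkl","rb"))["red"]; print(s["force"],row(s,g,restR(np.radians(-7))))
E
```

```text
time: 5.1
tcp_pos: [0.49, -0.2845, 0.0655]
tcp_rot: [-0.119, 0.737, 0.653, 0.13]
force: [0.5, 0.2, 0.4]
opening: 0.0415
finger_force: 0.0
[0.5388 0.1827 0.3552] [-0.0022, 0.0024, -0.0048, -0.0062, -0.0054, 0.0003]
```

View pics/w3.png

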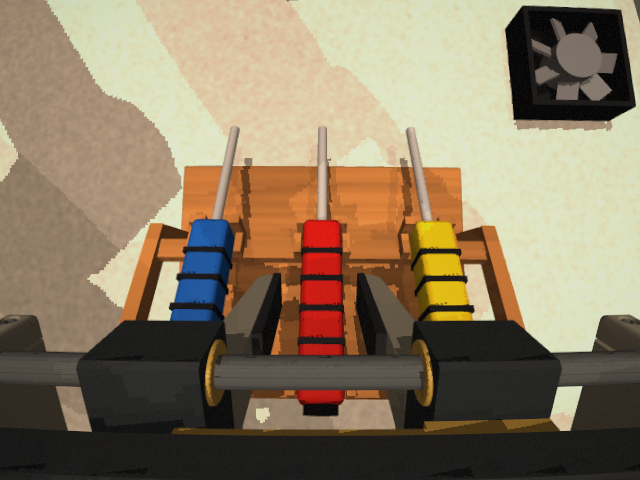

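Red handle is centred between the fingers (321,310). Close and lift along the handle's normal.

```bash
python3 -m crank '[[[0,0,0,0,0,0],[0,0,0,0,0,0],[0,0,0,0,0,0],[0,0,0,0,0,0],[0,0,0,0,0,0]]]' 8 35
python3 -m crank '[[[0.01,0,-0.01,0,0,0],[0.03,0,-0.03,0,0,0],[0.05,0,-0.05,0,0,0],[0.065,0,-0.085,0,0,0],[0.08,0,-0.12,0,0,0],[0.08,0,-0.12,0,0,0]]]'
python3 - <<'E'
from h import *; from station import env,vision; import pickle
s=env.state(); d=dict(s=s,wrist=vision.camera("wrist"),scene=vision.camera("scene"),side=vision.camera("side")); pickle.dump(d,open("d2.pkl","wb"))
a=d["wrist"]["color"][100:400,160:480]; b=d["scene"]["color"][200:400,200:500]
cv2.imwrite("pics/c4.png",np.hstack([cv2.resize(a,(400,375)),cv2.resize(b,(400,375))])[:,:,::-1])
E
```

```text
time: 5.57
tcp_pos: [0.492, -0.2907, 0.071]
tcp_rot: [-0.113, 0.738, 0.652, 0.13]
force: [-1.6, 0.5, 5.2]
opening: 0.0195
finger_force: 35.0
time: 6.07
tcp_pos: [0.4988, -0.2582, 0.2183]
tcp_rot: [-0.107, 0.738, 0.654, 0.131]
force: [0.7, -0.4, 0.6]
opening: 0.02
finger_force: 35.0
```

View pics/c4.png

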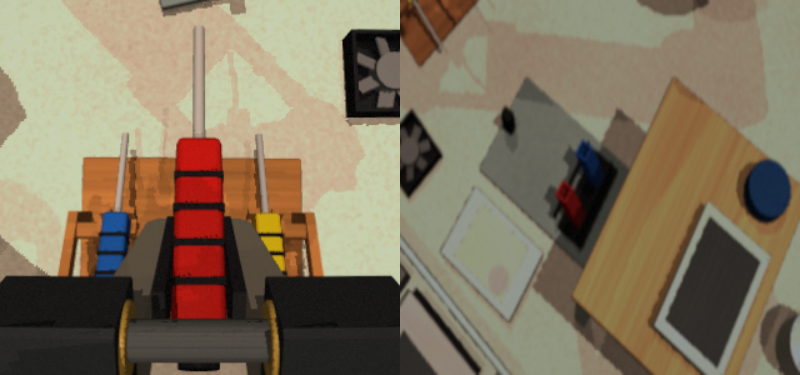

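Driver is held straight between the fingers, tip at about (319,122) in the full wrist frame. The scene crop shows the caddy out with both tubes clear of the shelf. Now check the tube prediction numerically and the driver's pose in the hand.

Run:
```python
from m import *; from scipy.optimize import fsolve
np.set_printoptions(precision=4,suppress=True)
d=pickle.load(open("d2.pkl","rb")); s=d["s"]; w=d["wrist"]
post=np.array([.5651,-.0215,0]); E=RZ(YAW); sn,cs=np.sin(np.radians(20)),np.cos(np.radians(20))
for sgn,col in [(1,"red"),(-1,"blue")]:
  mouth=post+E@[sgn*.03,.17-.0303,0]+[0,0,.099]; print(col,mouth)
  P=[]
  for L in (0,.086):
    for a in(-.011,.011):
      for b in(-.011,.011): P.append(mouth+E@np.array([a,b*cs+L*sn,b*sn-L*cs]))
  for v in("scene","side"):
    p=proj(d[v],P); m=proj(d[v],[mouth])[0]; img=d[v]["color"]; hsv=cv2.cvtColor(img,cv2.COLOR_RGB2HSV).astype(int)
    k=(hsv[...,1]>120)&(hsv[...,2]>40)&(((hsv[...,0]<8)|(hsv[...,0]>170)) if col=="red" else (abs(hsv[...,0]-112)<14))
    box=np.zeros(k.shape,bool); x,y=m.astype(int); box[y-25:y+25,x-25:x+25]=1
    n,l,st,ce=cv2.connectedComponentsWithStats((k&box).astype(np.uint8)); 
    i=1+st[1:,4].argmax() if n>1 else 0
    print(" ",v,"pred box",p.min(0),p.max(0),"blob",st[i][:2],st[i][:2]+st[i][2:4],st[i][4],"mouth",m)
# driver in tool frame: shoulder = g + t*u, u=(sin a,0,cos a)
def pt(a,L): return np.array([np.sin(a)*L,0,-.0187+np.cos(a)*L])
M=np.array(w["mount"])
def px(X): x=M[:3,:3].T@(X-M[:3,3]); return cv2.projectPoints(x.reshape(1,1,3),np.zeros(3),np.zeros(3),K(w),np.array(w["dist"]))[0][0,0]
print("nominal tip,shoulder px",px(pt(np.pi/4,.127)),px(pt(np.pi/4,.047)))
a,t=fsolve(lambda q:[px(pt(q[0],q[1]+.08))[1]-121.6,px(pt(q[0],q[1]))[1]-210],[.78,.047]); print("angle",np.degrees(a),"shoulder",t)
c=blob(w["color"],"red",(280,150,360,400)); print(c[0],c[0]+c[1]*c[3])
```

```text
red [0.5796 0.1206 0.099 ]
  scene pred box [315.9745 296.0726] [339.4724 322.6015] blob [317 296] [338 319] 247 mouth [322.6001 302.2924]
  side pred box [369.3259 235.2127] [385.1133 248.4345] blob [369 235] [384 249] 98 mouth [375.8785 241.7637]
blue [0.52   0.1141 0.099 ]
  scene pred box [330.8975 274.393 ] [353.3349 301.4713] blob [332 275] [349 294] 158 mouth [337.4628 280.3756]
  side pred box [348.1535 221.0647] [365.0767 235.0654] blob [349 222] [361 234] 53 mouth [354.602  227.5502]
nominal tip,shoulder px [317.3989 127.2302] [317.0823 224.843 ]
angle 42.91760858650521 shoulder 0.05881403869055171
[318.5925 285.0047] [318.5984 210.9988]
```

Predicted tube outlines match the blobs in both views within 1–2 px. The driver sits in the hand at 43°, shoulder 59 mm ahead of the grasp point. Compute the pre-insert pose.

```bash
cat >> h.py <<'E'
E_=RZ(YAW); SN,CS=np.sin(np.radians(20)),np.cos(np.radians(20)); B=E_@[0,-SN,CS]; EX=E_@[1,0,0]
MOUTH=dict(red=np.array([.5796,.1206,.099]),blue=np.array([.5200,.1141,.099]))
def insR(deg):
    a=np.radians(deg); z=-np.cos(a)*B+np.sin(a)*EX; x=-np.sin(a)*B-np.cos(a)*EX
    return np.c_[x,np.cross(z,x),z]
def insrow(s,col,deg,t,up):
    "shoulder 'up' above the mouth along the tube; t = shoulder to grasp point"
    return row(s,MOUTH[col]+(up+t)*B,insR(deg))
E
python3 - <<'E'
from h import *; from station import env
s=env.state()
for up in (.16,.10,.05): print(insrow(s,"red",42.9,.0588,up))
E
```

```text
[0.3276, 0.0657, 0.0315, -0.6026, -0.4686, -1.7108]
[0.3272, 0.0609, 0.0913, -0.6026, -0.4686, -1.7108]
[0.3268, 0.0569, 0.1411, -0.6026, -0.4686, -1.7108]
```

```bash
python3 -m crank '[[[0.04,0.008,-0.02,-0.09,-0.07,-0.26],[0.08,0.017,-0.03,-0.18,-0.14,-0.51],[0.13,0.026,-0.02,-0.27,-0.21,-0.77],[0.17,0.035,-0.01,-0.36,-0.28,-1.02],[0.21,0.042,0,-0.42,-0.33,-1.2],[0.24,0.048,0.01,-0.48,-0.38,-1.37],[0.27,0.054,0.02,-0.54,-0.42,-1.54],[0.3,0.06,0.03,-0.6026,-0.4686,-1.7108],[0.3276,0.0657,0.0315,-0.6026,-0.4686,-1.7108],[0.3276,0.0657,0.0315,-0.6026,-0.4686,-1.7108],[0.3276,0.0657,0.0315,-0.6026,-0.4686,-1.7108],[0.3276,0.0657,0.0315,-0.6026,-0.4686,-1.7108],[0.3276,0.0657,0.0315,-0.6026,-0.4686,-1.7108],[0.3276,0.0657,0.0315,-0.6026,-0.4686,-1.7108],[0.3276,0.0657,0.0315,-0.6026,-0.4686,-1.7108],[0.3276,0.0657,0.0315,-0.6026,-0.4686,-1.7108],[0.3276,0.0657,0.0315,-0.6026,-0.4686,-1.7108],[0.3276,0.0657,0.0315,-0.6026,-0.4686,-1.7108]]]'
python3 - <<'E'
from h import *; from station import env
s=env.state(); print(s["q"].round(3)); print(insrow(s,"red",42.9,.0588,.16)); print(insrow(s,"red",42.9,.0588,.10))
E
```

```text
time: 7.72
tcp_pos: [0.5997, 0.0523, 0.2909]
tcp_rot: [0.349, 0.015, 0.919, 0.182]
force: [0.3, -0.8, -0.8]
opening: 0.0196
finger_force: 35.0
[-0.441 -0.325  2.097  0.77   0.957 -2.304]
[-0.0007, 0.0003, -0.0004, -0.0002, -0.0023, -0.0048]
[0.04, 0.0001, 0.0436, -0.0002, -0.0023, -0.0048]
```

```bash
python3 -m crank '[[[0.02,0,0.022,0,0,0],[0.04,0,0.0436,0,0,0],[0.04,0,0.0436,0,0,0],[0.04,0,0.0436,0,0,0]]]'
python3 - <<'E'
from h import *; from station import env,vision; import pickle
np.set_printoptions(precision=4,suppress=True)
s=env.state(); d=dict(s=s,**{n:vision.camera(n) for n in("wrist","scene","side")}); pickle.dump(d,open("d3.pkl","wb"))
print(insrow(s,"red",42.9,.0588,.10))
for n in("wrist","scene","side"): print(n,proj(d[n],[MOUTH["red"],MOUTH["red"]+.02*B,MOUTH["red"]+.1*B],s).round(1).tolist())
a=d["wrist"]["color"]
u=proj(d["scene"],[MOUTH["red"]])[0].astype(int); b=d["scene"]["color"][u[1]-35:u[1]+35,u[0]-35:u[0]+35]
v=proj(d["side"],[MOUTH["red"]])[0].astype(int); e=d["side"]["color"][v[1]-35:v[1]+35,v[0]-35:v[0]+35]
r=np.hstack([a[:400,120:540],np.vstack([cv2.resize(b,(200,200)),cv2.resize(e,(200,200))])])
r=np.hstack([cv2.resize(a[60:460,150:530],(380,400)),np.zeros((400,10,3),np.uint8),cv2.resize(b,(205,400),interpolation=cv2.INTER_CUBIC) if 0 else cv2.resize(b,(400,400),interpolation=cv2.INTER_CUBIC)])
cv2.imwrite("pics/c5.png",r[:,:,::-1])
E
```

```text
time: 8.05
tcp_pos: [0.5974, 0.0736, 0.2351]
tcp_rot: [0.349, 0.014, 0.919, 0.183]
force: [0.1, 0.0, 0.1]
opening: 0.0196
finger_force: 35.0
[-0.0006, -0.0008, -0.0003, 0.0018, -0.0038, -0.0028]
wrist [[317.7, 106.0], [317.7, 123.1], [317.9, 211.5]]
scene [[322.6, 302.3], [319.9, 298.7], [308.6, 283.5]]
side [[375.9, 241.8], [375.1, 241.6], [371.7, 241.1]]
```

View pics/c5.png

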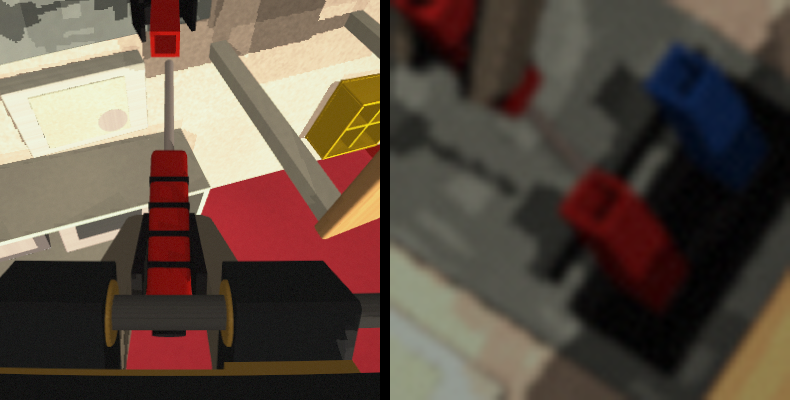

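Left: tip at crop (168,62), with the red mouth opening just beyond it (165,43), about 2 mm off sideways. Right: the shaft lines up with the red mouth. Nudge sideways and insert.

```bash
python3 -m crank '[[[0,-0.0015,0,0,0,0],[0.01,-0.0015,0.011,0,0,0],[0.02,-0.0015,0.022,0,0,0],[0.03,-0.0015,0.033,0,0,0],[0.03,-0.0015,0.033,0,0,0]]]'
python3 -m crank '[[[0.007,0,0.0073,0,0,0],[0.014,0,0.0146,0,0,0],[0.02,0,0.022,0,0,0],[0.027,0,0.029,0,0,0],[0.027,0,0.029,0,0,0]]]'
python3 - <<'E'
from h import *; from station import env
s=env.state(); print(insrow(s,"red",42.9,.0588,.0), s["torque"].round(2))
E
```

```text
time: 8.62
tcp_pos: [0.5959, 0.087, 0.1918]
tcp_rot: [0.349, 0.013, 0.919, 0.182]
force: [-1.3, 0.3, -0.6]
opening: 0.0196
finger_force: 35.0
time: 9.03
tcp_pos: [0.5941, 0.1008, 0.1541]
tcp_rot: [0.349, 0.013, 0.919, 0.182]
force: [-0.2, 0.1, 0.1]
opening: 0.0198
finger_force: 35.0
[0.0091, 0.0011, 0.0106, 0.0014, -0.0038, -0.0019] [-0.08  0.34 -0.03]
```

```bash
python3 -m crank '[[[0.003,0,0.0033,0,0,0],[0.006,0,0.0066,0,0,0],[0.006,0,0.0066,0,0,0]]]'
python3 -m crank '[[[0.002,0,0.0022,0,0,0],[0.004,0,0.0044,0,0,0],[0.004,0,0.0044,0,0,0]]]'
```

```text
time: 9.28
tcp_pos: [0.595, 0.1032, 0.1476]
tcp_rot: [0.35, 0.013, 0.919, 0.182]
force: [-0.6, 0.1, -0.6]
opening: 0.0195
finger_force: 35.0
time: 9.53
tcp_pos: [0.5949, 0.1052, 0.1422]
tcp_rot: [0.35, 0.013, 0.919, 0.182]
force: [0.1, -0.0, -0.9]
opening: 0.0196
finger_force: 35.0
```

```bash
python3 -m crank '[[[0.001,0,0.0011,0,0,0],[0.003,0,0.0033,0,0,0],[0.003,0,0.0033,0,0,0]]]'
python3 -m crank '[[[0.001,0,0.0011,0,0,0],[0.003,0,0.0033,0,0,0],[0.003,0,0.0033,0,0,0]]]'
```

```text
time: 9.78
tcp_pos: [0.5947, 0.1067, 0.138]
tcp_rot: [0.35, 0.013, 0.919, 0.182]
force: [0.2, -0.5, -1.1]
opening: 0.0195
finger_force: 35.0
time: 10.03
tcp_pos: [0.5958, 0.1078, 0.1353]
tcp_rot: [0.352, 0.013, 0.918, 0.181]
force: [1.8, 0.1, 1.9]
opening: 0.0199
finger_force: 35.0
```

```bash
python3 -m crank '[[[0.0015,0,0.0016,0,0,0],[0.0015,0,0.0016,0,0,0]]]'
python3 -m crank '[[[0,0,0,0,0,0],[0,0,0,0,0,0],[0,0,0,0,0,0],[0,0,0,0,0,0],[0,0,0,0,0,0]]]' 40
python3 - <<'E'
from h import *; from station import env
s=env.state(); print(insrow(s,"red",42.9,.0588,.0),s["opening"])
E
```

```text
time: 10.2
tcp_pos: [0.5968, 0.1084, 0.135]
tcp_rot: [0.353, 0.013, 0.918, 0.182]
force: [-1.0, -0.5, 8.5]
opening: 0.0195
finger_force: 35.0
time: 10.62
tcp_pos: [0.5944, 0.1089, 0.1318]
tcp_rot: [0.35, 0.013, 0.919, 0.182]
force: [-0.4, -0.6, -0.5]
opening: 0.0369
finger_force: 0.0
[-0.0061, 0.0013, -0.0076, 0.0006, -0.0011, -0.0008] 0.036878767330939394
```

Red is seated (8.5 N contact before release). Retreat and compute the way to the blue one.

```bash
python3 -m crank '[[[0,0,-0.03,0,0,0],[0,0,-0.06,0,0,0],[0,0,-0.1,0,0,0],[0,0,-0.14,0,0,0],[0,0,-0.14,0,0,0]]]' 44
python3 - <<'E'
from h import *; from station import env,vision; import pickle
s=env.state(); d=dict(s=s,scene=vision.camera("scene"),side=vision.camera("side")); pickle.dump(d,open("d4.pkl","wb"))
ax=RZ(np.radians(-7))@[0,-np.cos(np.radians(25)),np.sin(np.radians(25))]
g=np.array([.433,-.287,.0868])-.006*ax; pickle.dump(g,open("gb.pkl","wb")); print(s["q"].round(2),g)
print(row(s,g,restR(np.radians(-7)),.12))
E
```

```text
time: 11.03
tcp_pos: [0.5048, 0.0602, 0.2379]
tcp_rot: [0.358, 0.011, 0.917, 0.177]
force: [0.7, 0.6, 1.6]
opening: 0.0405
finger_force: 0.0
[-0.56 -0.64  2.41  0.81  1.02 -2.42] [ 0.43366271 -0.28160269  0.08426429]
[0.0388, -0.3641, -0.1287, 0.609, 0.4901, 1.7136]
```

```bash
python3 -m crank '[[[0.0388,-0.3641,-0.1287,0.609,0.4901,1.7136],[0.0388,-0.3641,-0.1287,0.609,0.4901,1.7136],[0.0388,-0.3641,-0.1287,0.609,0.4901,1.7136],[0.0388,-0.3641,-0.1287,0.609,0.4901,1.7136],[0.0388,-0.3641,-0.1287,0.609,0.4901,1.7136],[0.0388,-0.3641,-0.1287,0.609,0.4901,1.7136],[0.0388,-0.3641,-0.1287,0.609,0.4901,1.7136],[0.0388,-0.3641,-0.1287,0.609,0.4901,1.7136],[0.0388,-0.3641,-0.1287,0.609,0.4901,1.7136],[0.0388,-0.3641,-0.1287,0.609,0.4901,1.7136],[0.0388,-0.3641,-0.1287,0.609,0.4901,1.7136],[0.0388,-0.3641,-0.1287,0.609,0.4901,1.7136],[0.0388,-0.3641,-0.1287,0.609,0.4901,1.7136],[0.0388,-0.3641,-0.1287,0.609,0.4901,1.7136],[0.0388,-0.3641,-0.1287,0.609,0.4901,1.7136],[0.0388,-0.3641,-0.1287,0.609,0.4901,1.7136],[0.0388,-0.3641,-0.1287,0.609,0.4901,1.7136],[0.0388,-0.3641,-0.1287,0.609,0.4901,1.7136]]]'
python3 - <<'E'
from m import *; from station import env,vision
np.set_printoptions(precision=4,suppress=True)
s=env.state(); w=vision.camera("wrist"); g=pickle.load(open("gb.pkl","rb"))
print(s["q"],row(s,g,restR(np.radians(-7))))
y=np.radians(-7); ax=RZ(y)@[0,-np.cos(np.radians(25)),np.sin(np.radians(25))]; n=RZ(y)@[0,np.sin(np.radians(25)),np.cos(np.radians(25))]
a=blob(w["color"],"blue",(240,120,400,330)); print(a)
sh=plane(w,a[0]+a[1]*a[3],.076,s); print("shoulder",sh-.01*n,"grip",sh-.01*n+.041*ax, "pred shoulder px",proj(w,[g-.041*ax+.01*n],s), "axis px",proj(w,[g-.041*ax+.01*n,g+.01*n],s))
E
```

```text
time: 12.63
tcp_pos: [0.4287, -0.3114, 0.1656]
tcp_rot: [-0.125, 0.736, 0.653, 0.128]
force: [0.2, 0.3, 0.4]
opening: 0.0403
finger_force: 0.0
[-0.9918  0.2759  1.6013  0.2143  1.556  -0.9076] [-0.0005, 0.0033, 0.1054, -0.0185, -0.0102, -0.0]
(array([319.0052, 251.2833], dtype=float32), array([ 0.0209, -0.9998], dtype=float32), np.float32(-52.95587), np.float32(52.397133), 2527)
shoulder [ 0.4369 -0.2449  0.0669] grip [ 0.4324 -0.2818  0.0843] pred shoulder px [[321.6054 198.5334]] axis px [[321.6054 198.5334]
 [321.1343 240.5686]]
```

```bash
python3 -m crank '[[[0,0.002,0.03,-0.0185,-0.01,0],[0,0.002,0.06,-0.0185,-0.01,0],[0,0.002,0.09,-0.0185,-0.01,0],[0,0.002,0.104,-0.0185,-0.01,0],[0,0.002,0.104,-0.0185,-0.01,0],[0,0.002,0.104,-0.0185,-0.01,0]]]'
python3 -m crank '[[[0,0,0,0,0,0],[0,0,0,0,0,0],[0,0,0,0,0,0],[0,0,0,0,0,0],[0,0,0,0,0,0]]]' 8 35
python3 -m crank '[[[0.01,0,-0.01,0,0,0],[0.03,0,-0.03,0,0,0],[0.05,0,-0.05,0,0,0],[0.065,0,-0.085,0,0,0],[0.08,0,-0.12,0,0,0],[0.08,0,-0.12,0,0,0]]]'
python3 - <<'E'
from m import *; from station import env,vision; from scipy.optimize import fsolve
np.set_printoptions(precision=4,suppress=True)
s=env.state(); w=vision.camera("wrist"); cv2.imwrite("pics/w5.png",w["color"][:,:,::-1])
a=blob(w["color"],"blue",(280,120,360,330)); sh=(a[0]+a[1]*a[3]); print(a,sh)
# shaft: contrast along column profile near its line
g=w["color"].astype(int); x=int(round(sh[0]))
for r in range(90,215,3): print(r,g[r,x-8:x+9:2].mean(1).round().astype(int).tolist() if 0 else g[r,x-10:x+11:2].sum(1).tolist())
E
```

```text
time: 13.18
tcp_pos: [0.433, -0.2759, 0.0701]
tcp_rot: [-0.114, 0.738, 0.652, 0.13]
force: [0.6, -0.2, -0.8]
opening: 0.04
finger_force: 0.0
time: 13.6
tcp_pos: [0.4333, -0.2774, 0.0713]
tcp_rot: [-0.113, 0.739, 0.652, 0.129]
force: [-3.5, -1.0, 5.4]
opening: 0.0196
finger_force: 35.0
time: 14.1
tcp_pos: [0.4406, -0.2448, 0.218]
tcp_rot: [-0.107, 0.738, 0.653, 0.13]
force: [0.4, -2.2, 0.1]
opening: 0.0199
finger_force: 35.0
(array([318.8921, 276.2568], dtype=float32), array([-0.0094, -1.    ], dtype=float32), np.float32(-52.92902), np.float32(55.384365), 4042) [318.3739 220.8749]
90 [526, 531, 529, 535, 521, 518, 525, 527, 562, 562, 573]
93 [515, 513, 512, 520, 517, 524, 535, 522, 518, 571, 563]
96 [528, 516, 512, 533, 532, 529, 534, 525, 532, 545, 542]
99 [532, 530, 518, 535, 536, 536, 533, 537, 537, 521, 524]
102 [512, 520, 524, 530, 534, 520, 530, 522, 538, 536, 532]
105 [520, 517, 521, 519, 521, 520, 514, 510, 527, 535, 531]
108 [521, 524, 521, 521, 525, 525, 523, 522, 527, 511, 516]
111 [529, 519, 508, 525, 533, 516, 513, 507, 516, 518, 516]
114 [523, 520, 513, 526, 519, 521, 52
[... 1302 characters left out ...]
 386, 459, 515, 491, 393, 555, 584, 580]
183 [527, 559, 570, 388, 460, 508, 497, 394, 558, 581, 580]
186 [533, 507, 551, 391, 461, 509, 491, 396, 549, 551, 560]
189 [533, 526, 528, 383, 466, 514, 488, 405, 533, 559, 574]
192 [535, 532, 533, 393, 461, 512, 494, 407, 553, 575, 580]
195 [520, 520, 525, 382, 466, 515, 490, 403, 547, 577, 571]
198 [513, 522, 532, 378, 464, 513, 496, 402, 549, 583, 581]
201 [525, 515, 519, 383, 463, 513, 493, 404, 504, 564, 566]
204 [536, 533, 540, 387, 469, 507, 497, 403, 501, 533, 537]
207 [513, 525, 539, 360, 468, 513, 491, 408, 513, 526, 528]
210 [539, 530, 527, 361, 468, 515, 493, 406, 509, 540, 531]
213 [543, 544, 527, 361, 460, 509, 494, 409, 503, 518, 525]
```

Blue held: tip row 127, 45° in the hand, shoulder about 47 mm from the grasp point. Carry it over.

Run:
```python
from h import *; from station import env
s=env.state()
for up in (.17,.10): print(insrow(s,"blue",45,.047,up))
```

```text
[0.3088, 0.0647, 0.0293, -0.6357, -0.4835, -1.6998]
[0.3088, 0.0586, 0.099, -0.6357, -0.4835, -1.6998]
```

```bash
python3 -m crank '[[[0.04,0.008,-0.02,-0.09,-0.07,-0.26],[0.08,0.017,-0.03,-0.18,-0.14,-0.51],[0.12,0.026,-0.02,-0.27,-0.21,-0.77],[0.16,0.035,-0.01,-0.36,-0.28,-1.02],[0.2,0.042,0,-0.43,-0.33,-1.2],[0.23,0.048,0.01,-0.5,-0.38,-1.37],[0.26,0.054,0.02,-0.57,-0.43,-1.54],[0.29,0.06,0.03,-0.6357,-0.4835,-1.6998],[0.3088,0.0647,0.0293,-0.6357,-0.4835,-1.6998],[0.3088,0.0647,0.0293,-0.6357,-0.4835,-1.6998],[0.3088,0.0647,0.0293,-0.6357,-0.4835,-1.6998],[0.3088,0.0647,0.0293,-0.6357,-0.4835,-1.6998],[0.3088,0.0647,0.0293,-0.6357,-0.4835,-1.6998],[0.3088,0.0647,0.0293,-0.6357,-0.4835,-1.6998],[0.3088,0.0647,0.0293,-0.6357,-0.4835,-1.6998],[0.3088,0.0647,0.0293,-0.6357,-0.4835,-1.6998],[0.3088,0.0647,0.0293,-0.6357,-0.4835,-1.6998],[0.3088,0.0647,0.0293,-0.6357,-0.4835,-1.6998]]]'
python3 - <<'E'
from h import *; from station import env
s=env.state(); print(s["q"].round(3)); print(insrow(s,"blue",45,.047,.17)); print(insrow(s,"blue",45,.047,.098))
E
```

```text
time: 15.65
tcp_pos: [0.5393, 0.0475, 0.287]
tcp_rot: [0.364, 0.02, 0.913, 0.185]
force: [0.6, 0.4, -0.8]
opening: 0.0199
finger_force: 35.0
[-0.547 -0.547  2.269  0.806  1.045 -2.359]
[-0.0036, -0.0001, -0.0017, 0.0033, -0.0065, -0.0113]
[0.047, -0.0008, 0.0496, 0.0033, -0.0065, -0.0113]
```

```bash
python3 -m crank '[[[0.022,-0.001,0.025,0.003,-0.0065,-0.011],[0.047,-0.0018,0.0496,0.003,-0.0065,-0.011],[0.047,-0.0018,0.0496,0.003,-0.0065,-0.011],[0.047,-0.0018,0.0496,0.003,-0.0065,-0.011]]]'
python3 - <<'E'
from h import *; from station import env,vision; import pickle
np.set_printoptions(precision=4,suppress=True)
s=env.state(); d=dict(s=s,**{n:vision.camera(n) for n in("wrist","scene")}); pickle.dump(d,open("d5.pkl","wb"))
print(insrow(s,"blue",45,.047,.098),proj(d["wrist"],[MOUTH["blue"],MOUTH["blue"]+.018*B],s))
a=d["wrist"]["color"]; u=proj(d["scene"],[MOUTH["red"]])[0].astype(int); b=d["scene"]["color"][u[1]-45:u[1]+25,u[0]-35:u[0]+35]
r=np.hstack([cv2.resize(a[40:240,220:420],(400,400),interpolation=cv2.INTER_CUBIC),cv2.resize(b,(400,400),interpolation=cv2.INTER_CUBIC)])
cv2.imwrite("pics/c6.png",r[:,:,::-1])
E
```

```text
time: 15.98
tcp_pos: [0.5376, 0.0712, 0.2218]
tcp_rot: [0.366, 0.015, 0.912, 0.182]
force: [0.4, 0.0, -0.0]
opening: 0.0197
finger_force: 35.0
[-0.0011, -0.0001, -0.0005, 0.0031, -0.0024, 0.001] [[319.0479 112.1232]
 [319.0987 129.3961]]
```

View pics/c6.png

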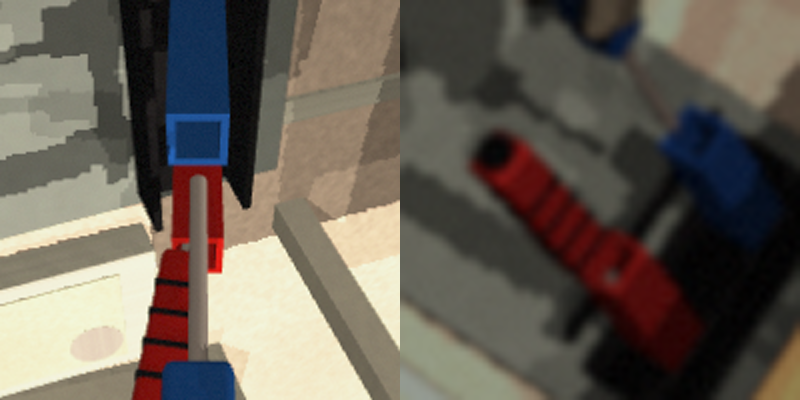

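Left: blue tip (199,178) is in line with the blue mouth (197,138). Right: the red driver stands in its tube, tilted within the tube's slack, with its butt at (490,150). I'll insert blue, then check red's depth numerically.

```bash
python3 -m crank '[[[0.01,0,0.01,0,0,0],[0.02,0,0.02,0,0,0],[0.03,0,0.03,0,0,0],[0.04,0,0.04,0,0,0],[0.05,0,0.05,0,0,0],[0.058,0,0.058,0,0,0],[0.058,0,0.058,0,0,0],[0.058,0,0.058,0,0,0]]]'
python3 -m crank '[[[0.003,0,0.003,0,0,0],[0.006,0,0.006,0,0,0],[0.006,0,0.006,0,0,0]]]'
python3 -m crank '[[[0.002,0,0.002,0,0,0],[0.004,0,0.004,0,0,0],[0.004,0,0.004,0,0,0]]]'
```

```text
time: 16.75
tcp_pos: [0.544, 0.0957, 0.1585]
tcp_rot: [0.378, 0.016, 0.908, 0.182]
force: [1.9, 3.7, 7.7]
opening: 0.0341
finger_force: 31.1
time: 17.0
tcp_pos: [0.5371, 0.0996, 0.1405]
tcp_rot: [0.37, 0.014, 0.911, 0.18]
force: [0.1, -0.2, -0.4]
opening: 0.02
finger_force: 34.8
time: 17.25
tcp_pos: [0.5354, 0.1021, 0.1328]
tcp_rot: [0.369, 0.015, 0.912, 0.181]
force: [3.0, 1.3, -1.1]
opening: 0.0195
finger_force: 34.9
```

Run:
```python
from m import *
np.set_printoptions(precision=4,suppress=True)
d4=pickle.load(open("d4.pkl","rb")); d5=pickle.load(open("d5.pkl","rb"))
# red handle + tube chain: dark-band aware mask; butt is the far end of the red blob
def far(img,mpx,dirpx,r=60):
    h=cv2.cvtColor(img,cv2.COLOR_RGB2HSV).astype(int); k=((h[...,0]<8)|(h[...,0]>170))&(h[...,1]>120)&(h[...,2]>35)
    p=np.argwhere(k)[:,::-1].astype(float); v=p-mpx; u=dirpx/np.linalg.norm(dirpx); t=v@u; l=v@[-u[1],u[0]]
    q=p[(t>4)&(t<r)&(abs(l)<12)]; t=(q-mpx)@u; print("  t range",t.min(),t.max(),len(q)); 
    return q[t>t.max()-3].mean(0), q[(t<t.min()+99)].mean(0)
m=MOUTH["red"]; R={}
for n,d in (("scene",d4),("side",d4),("scene",d5)):
    a,b=proj(d[n],[m,m+.09*B]); e,c=far(d[n]["color"],a,b-a); print(n,"mouth",a,"butt pred",b,"red end",e,"cent",c); R[n]=(d[n],e,c)
X=[tri(*[ray(R[n][0],R[n][i]) for n in("scene","side")]) for i in(1,2)]
for x in X: v=E_.T@(x-m); print("end/centroid rel mouth, riser axes",v,"along",(x-m)@B)
```

```text
t range 4.147651230720999 27.33394651343585 207
scene mouth [322.5802 302.2823] butt pred [310.1105 285.4763] red end [304.2222 284.1667] cent [311.0821 291.6908]
  t range 4.0440211411260885 9.822044869425 31
side mouth [375.8688 241.7815] butt pred [372.1706 241.1427] red end [366.5  245.75] cent [368.871  244.1613]
  t range 4.147651230720999 27.33394651343585 206
scene mouth [322.5802 302.2823] butt pred [310.1105 285.4763] red end [304.2222 284.1667] cent [311.199  291.6505]
end/centroid rel mouth, riser axes [-0.0015 -0.0439  0.073 ] along 0.08365008572401869
end/centroid rel mouth, riser axes [-0.0024 -0.0277  0.0402] along 0.04722736902539298
```

Red is home: its coloured end measures 84 mm along the tube axis, plus the black cap, with a small tilt inside the slack. The opening widened for a moment while blue went in, so I'll check blue's pose in the hand before continuing.

Run:
```python
from m import *; from station import env,vision
np.set_printoptions(precision=4,suppress=True)
s=env.state(); d=dict(s=s,**{n:vision.camera(n) for n in("wrist","scene","side")}); pickle.dump(d,open("d6.pkl","wb"))
w=d["wrist"]; print(insrow(s,"blue",45,.047,0),s["opening"],s["finger_force"],s["torque"])
for f in("d5.pkl","d6.pkl"):
    q=pickle.load(open(f,"rb")); h=cv2.cvtColor(q["wrist"]["color"],cv2.COLOR_RGB2HSV).astype(int)
    k=((abs(h[...,0]-112)<14)&(h[...,1]>120)&(h[...,2]>40)).astype(np.uint8)
    print(f,"mouth px",proj(q["wrist"],[MOUTH["blue"],MOUTH["blue"]+.09*B],q["s"]).round(0).tolist())
    for r in range(40,350,10):
        x=np.where(k[r,250:390])[0]; print(r,(x.min()+250,x.max()+250,len(x)) if len(x) else None,end=" ")
    print()
m=MOUTH["blue"]; 
for n in("scene","side"):
    a,b=proj(d[n],[m,m+.09*B]); h=cv2.cvtColor(d[n]["color"],cv2.COLOR_RGB2HSV).astype(int); k=((abs(h[...,0]-112)<14)&(h[...,1]>120)&(h[...,2]>40))
    p=np.argwhere(k)[:,::-1]; p=p[np.linalg.norm(p-a,axis=1)<40]; print(n,a,b,p.min(0),p.max(0),len(p))
```

```text
[0.0024, 0.0012, 0.0014, 0.0007, 0.0023, 0.0029] 0.01954836285033081 34.8918342590332 [ 0.0253 -0.2173 -0.1328]
d5.pkl mouth px [[319.0, 112.0], [319.0, 216.0]]
40 (np.int64(305), np.int64(332), 28) 50 (np.int64(304), np.int64(332), 29) 60 (np.int64(304), np.int64(333), 30) 70 (np.int64(304), np.int64(333), 30) 80 (np.int64(303), np.int64(333), 31) 90 (np.int64(303), np.int64(334), 32) 100 (np.int64(303), np.int64(334), 32) 110 (np.int64(303), np.int64(334), 32) 120 (np.int64(303), np.int64(333), 31) 130 None 140 None 150 None 160 None 170 None 180 None 190 None 200 None 210 None 220 None 230 (np.int64(301), np.int64(336), 36) 240 (np.int64(301), np.int64(336), 36) 250 None 260 (np.int64(300), np.int64(337), 38) 270 (np.int64(299), np.int64(337), 39) 280 (np.int64(300), np.int64(337), 38) 290 (np.int64(299), np.int64(338), 40) 300 (np.int64(299), np.int64(338), 40) 310 (np.int64(299), np.int64(338), 40) 320 (np.int64(298), np.int64(339), 42) 330 (np.int64(298), np.int64(339), 42) 340 (np.int64(300), np.int64(337), 38) 
d6.pkl mouth px [[322.0, 221.0], [322.0, 394.0]]
40 None 50 None 
[... 355 characters left out ...]
0 (np.int64(298), np.int64(338), 41) 200 (np.int64(298), np.int64(338), 41) 210 (np.int64(298), np.int64(337), 40) 220 (np.int64(300), np.int64(336), 26) 230 None 240 (np.int64(304), np.int64(333), 30) 250 (np.int64(302), np.int64(337), 36) 260 (np.int64(301), np.int64(337), 37) 270 (np.int64(302), np.int64(337), 36) 280 (np.int64(300), np.int64(337), 38) 290 (np.int64(300), np.int64(338), 39) 300 None 310 (np.int64(299), np.int64(338), 40) 320 (np.int64(299), np.int64(338), 40) 330 (np.int64(299), np.int64(339), 41) 340 (np.int64(298), np.int64(338), 41) 
scene [337.4612 280.4017] [326.1281 262.4333] [316 262] [348 293] 203
side [354.6277 227.5527] [349.3333 225.8278] [349 223] [360 235] 54
```

Blue is straight, but it slid back a little in the grip; its shoulder is about 8 mm above the mouth. Continue until contact.

```bash
python3 -m crank '[[[0.002,0,0.002,0,0,0],[0.004,0,0.004,0,0,0],[0.004,0,0.004,0,0,0]]]'
python3 -m crank '[[[0.0015,0,0.0015,0,0,0],[0.003,0,0.003,0,0,0],[0.003,0,0.003,0,0,0]]]'
```

```text
time: 17.65
tcp_pos: [0.5346, 0.1045, 0.1268]
tcp_rot: [0.368, 0.015, 0.912, 0.181]
force: [3.2, 0.5, -1.3]
opening: 0.0197
finger_force: 35.0
time: 17.9
tcp_pos: [0.5343, 0.106, 0.1227]
tcp_rot: [0.368, 0.015, 0.912, 0.181]
force: [3.7, 0.6, -1.9]
opening: 0.0198
finger_force: 35.0
```

```bash
cat > gap.py <<'E'
from m import *; from station import env,vision
s=env.state(); w=vision.camera("wrist"); h=cv2.cvtColor(w["color"],cv2.COLOR_RGB2HSV).astype(int)
k=((abs(h[...,0]-112)<14)&(h[...,1]>120)&(h[...,2]>40))[:,300:340].sum(1)
print(proj(w,[MOUTH["blue"],MOUTH["blue"]+.01*B],s).round(0).tolist(),[(r,int(k[r])) for r in range(200,300,3)])
E
python3 gap.py
```

```text
[[321.0, 238.0], [321.0, 254.0]] [(200, 38), (203, 38), (206, 38), (209, 38), (212, 39), (215, 39), (218, 38), (221, 38), (224, 38), (227, 38), (230, 27), (233, 27), (236, 26), (239, 27), (242, 37), (245, 36), (248, 36), (251, 36), (254, 37), (257, 37), (260, 37), (263, 37), (266, 37), (269, 37), (272, 0), (275, 0), (278, 39), (281, 38), (284, 38), (287, 38), (290, 39), (293, 39), (296, 39), (299, 38)]
```

```bash
python3 -m crank '[[[0.001,0,0.001,0,0,0],[0.002,0,0.002,0,0,0],[0.002,0,0.002,0,0,0]]]'
python3 -m crank '[[[0.001,0,0.001,0,0,0],[0.002,0,0.002,0,0,0],[0.002,0,0.002,0,0,0]]]'
python3 gap.py
```

```text
time: 18.2
tcp_pos: [0.5349, 0.107, 0.1213]
tcp_rot: [0.369, 0.014, 0.912, 0.181]
force: [-4.2, -2.2, 6.9]
opening: 0.0197
finger_force: 35.0
time: 18.45
tcp_pos: [0.5357, 0.1088, 0.1209]
tcp_rot: [0.37, 0.013, 0.911, 0.183]
force: [-16.7, -1.5, 21.9]
opening: 0.0198
finger_force: 35.0
[[318.0, 240.0], [318.0, 257.0]] [(200, 39), (203, 39), (206, 39), (209, 40), (212, 40), (215, 40), (218, 40), (221, 39), (224, 39), (227, 40), (230, 29), (233, 28), (236, 27), (239, 28), (242, 38), (245, 38), (248, 36), (251, 37), (254, 37), (257, 37), (260, 37), (263, 37), (266, 37), (269, 37), (272, 0), (275, 0), (278, 39), (281, 38), (284, 38), (287, 39), (290, 39), (293, 39), (296, 39), (299, 39)]
```

```bash
python3 -m crank '[[[-0.002,0,-0.002,0,0,0],[-0.002,0,-0.002,0,0,0],[-0.002,0,-0.002,0,0,0],[-0.002,0,-0.002,0,0,0],[-0.002,0,-0.002,0,0,0]]]' 42
python3 -m crank '[[[0,0,-0.03,0,0,0],[0,0,-0.06,0,0,0],[0,0,-0.1,0,0,0],[0,0,-0.14,0,0,0],[0,0,-0.14,0,0,0]]]'
cat > chk.py <<'E'
from m import *; from station import env,vision
np.set_printoptions(precision=4,suppress=True)
import sys; dy=float(sys.argv[1]) if len(sys.argv)>1 else 0
d={n:vision.camera(n) for n in("scene","side")}
for col in("red","blue"):
    m=MOUTH[col]+E_@[0,dy,0]; R={}
    for n in d:
        a,b=proj(d[n],[m,m+.085*B+E_@[0,-.012,-.004]]); h=cv2.cvtColor(d[n]["color"],cv2.COLOR_RGB2HSV).astype(int)
        k=((h[...,0]<8)|(h[...,0]>170)) if col=="red" else abs(h[...,0]-112)<14
        k=k&(h[...,1]>110)&(h[...,2]>35); p=np.argwhere(k)[:,::-1].astype(float); v=p-a; u=(b-a)/np.linalg.norm(b-a); t=v@u; l=v@[-u[1],u[0]]
        ok=(t>3)&(t<45)&(abs(l)<11); p=p[ok]; t=t[ok]; R[n]=p[t>t.max()-3].mean(0) if len(p) else a; print(col,n,"expected end",b,"found",R[n],len(p))
    x=tri(*[ray(d[n],R[n]) for n in d]); print("  end rel mouth",E_.T@(x-m),"along",(x-m)@B)
E
python3 chk.py
```

```text
time: 18.92
tcp_pos: [0.534, 0.1069, 0.1199]
tcp_rot: [0.368, 0.015, 0.912, 0.181]
force: [0.6, -0.3, -0.4]
opening: 0.0385
finger_force: 0.1
time: 19.33
tcp_pos: [0.4452, 0.061, 0.2122]
tcp_rot: [0.365, 0.015, 0.913, 0.183]
force: [8.4, 6.7, 17.6]
opening: 0.039
finger_force: 0.0
red scene expected end [306.155 283.831] found [303.9091 283.3636] 220
red side expected end [369.1331 246.0198] found [367.2 249.1] 57
  end rel mouth [-0.     -0.0469  0.0677] along 0.07969855521218915
blue scene expected end [322.0897 261.0114] found [321.75   260.9583] 196
blue side expected end [346.435  230.7362] found [342.     231.1667] 49
  end rel mouth [-0.0065 -0.0438  0.0609] along 0.07223404401471412
```

```bash
python3 -c "
from station import env; s=env.state(); print(s['force'],s['torque'],s['q'],s['joint_vel'],s['tcp_pos'])"
python3 -m crank '[[[0,0,0,0,0,0],[0,0,0,0,0,0],[0,0,0,0,0,0]]]'
```

```text
[ 0.07118464 -0.11123727  0.39720386] [-0.04668304  0.28580277 -0.0144666 ] [-0.72876974 -0.94248972  2.61129176  0.82569167  1.20879519 -2.46570734] [ 0.06083073 -0.0074418   0.01152433  0.02806903 -0.0929888  -0.0189545 ] [0.44618824 0.05920121 0.21201581]
time: 19.68
tcp_pos: [0.4462, 0.0617, 0.2121]
tcp_rot: [0.367, 0.013, 0.912, 0.182]
force: [-0.3, -0.8, -0.1]
opening: 0.0385
finger_force: 0.0
```

Run:
```python
from h import *; from station import env
s=env.state(); R=postR(); g=[.5651,-.0215,.060]
print(shift(s,s["tcp_pos"]+[.05,-.16,.03],rot(s)).round(3)); print(row(s,g,R,.10)); print(row(s,g,R))
```

```text
[-0.082 -0.145 -0.038  0.     0.     0.   ]
[-0.0553, -0.1568, 0.0976, 0.4871, 0.7455, 1.5526]
[0.0141, -0.1393, 0.1675, 0.4871, 0.7455, 1.5526]
```

```bash
python3 -m crank '[[[-0.02,-0.036,-0.01,0,0,0],[-0.04,-0.072,-0.02,0,0,0],[-0.06,-0.109,-0.03,0,0,0],[-0.082,-0.145,-0.038,0.06,0.1,0.2],[-0.082,-0.16,0,0.12,0.19,0.4],[-0.0553,-0.1568,0.04,0.19,0.29,0.6],[-0.0553,-0.1568,0.06,0.25,0.38,0.8],[-0.0553,-0.1568,0.08,0.31,0.48,1.0],[-0.0553,-0.1568,0.0976,0.38,0.58,1.2],[-0.0553,-0.1568,0.0976,0.43,0.67,1.4],[-0.0553,-0.1568,0.0976,0.4871,0.7455,1.5526],[-0.0553,-0.1568,0.0976,0.4871,0.7455,1.5526],[-0.0553,-0.1568,0.0976,0.4871,0.7455,1.5526],[-0.0553,-0.1568,0.0976,0.4871,0.7455,1.5526],[-0.0553,-0.1568,0.0976,0.4871,0.7455,1.5526],[-0.0553,-0.1568,0.0976,0.4871,0.7455,1.5526]]]' 50
python3 - <<'E'
from m import *; from station import env,vision
np.set_printoptions(precision=4,suppress=True)
s=env.state(); w=vision.camera("wrist"); g=[.5651,-.0215,.060]; print(s["q"],row(s,g,postR()))
p=proj(w,[[.5651,-.0215,.077]],s)[0]; x,y=p.astype(int); print("post px pred",p)
k=(w["color"].max(2)<32).astype(np.uint8); b=np.zeros_like(k); b[y-30:y+50,x-30:x+30]=k[y-30:y+50,x-30:x+30]
n,l,st,ce=cv2.connectedComponentsWithStats(b); print(st[1:],ce[1:])
for c in ("red","blue"):
    a=proj(w,[MOUTH[c],MOUTH[c]+.09*B,MOUTH[c]+.09*B+E_@[0,-.012,-.004]],s); print(c,a.tolist())
    h=cv2.cvtColor(w["color"],cv2.COLOR_RGB2HSV).astype(int); k=(((h[...,0]<8)|(h[...,0]>170)) if c=="red" else abs(h[...,0]-112)<14)&(h[...,1]>110)&(h[...,2]>35)
    u=int(a[0,0]); print([(r,(q:=np.where(k[r,u-50:u+50])[0]).min()+u-50,q.max()+u-50) for r in range(0,240,8) if k[r,u-50:u+50].sum()>3])
E
```

```text
time: 21.02
tcp_pos: [0.5701, -0.0614, 0.1307]
tcp_rot: [-0.142, 0.602, 0.765, 0.18]
force: [0.3, -0.4, -0.0]
opening: 0.0464
finger_force: 0.0
[-0.5443  0.3501  1.6105  0.3942  1.4451 -0.8835] [0.0065, -0.0045, 0.0997, 0.0433, 0.0665, 0.1392]
post px pred [314.9529 237.2771]
[[299 224  26  37 489]
 [319 229   1   1   1]
 [312 231   1   1   1]
 [315 230   1   2   2]
 [316 233   3   3   5]
 [308 234   1   1   1]
 [310 235   2   2   2]
 [314 235   1   1   1]
 [318 236   1   1   1]
 [310 239   1   1   1]
 [312 239   1   1   1]
 [309 241   1   1   1]
 [312 241   2   2   2]
 [314 244   1   1   1]] [[310.501 245.184]
 [319.    229.   ]
 [312.    231.   ]
 [315.    230.5  ]
 [316.6   233.8  ]
 [308.    234.   ]
 [310.5   235.5  ]
 [314.    235.   ]
 [318.    236.   ]
 [310.    239.   ]
 [312.    239.   ]
 [309.    241.   ]
 [312.5   241.5  ]
 [314.    244.   ]]
red [[375.47872070078125, 59.192238417376046], [416.1946344172517, -8.021790900952396], [412.57870451148847, 17.549160317521284]]
[(8, np.int64(401), np.int64(411)), (16, np.int64(394), np.int64(407)), (24, np.int64(389), np.int64(40
[... 151 characters left out ...]
4, np.int64(352), np.int64(403)), (72, np.int64(349), np.int64(400)), (80, np.int64(346), np.int64(388)), (88, np.int64(346), np.int64(376)), (96, np.int64(359), np.int64(370))]
blue [[297.7038052084402, 46.05842707723056], [297.8279604346952, -30.339360973061304], [294.563953270121, -3.966258556958934]]
[(0, np.int64(271), np.int64(311)), (8, np.int64(273), np.int64(313)), (16, np.int64(274), np.int64(316)), (24, np.int64(276), np.int64(316)), (32, np.int64(280), np.int64(315)), (40, np.int64(283), np.int64(315)), (48, np.int64(294), np.int64(313)), (56, np.int64(280), np.int64(311)), (64, np.int64(281), np.int64(309)), (72, np.int64(282), np.int64(308)), (80, np.int64(283), np.int64(307))]
```

Post is where expected (310,245), and both handles reach their tubes. Grip the post and push in.

```bash
python3 -m crank '[[[0.003,-0.002,0.02,0.0433,0.0665,0.1392],[0.0065,-0.0045,0.05,0.0433,0.0665,0.1392],[0.0065,-0.0045,0.075,0.0433,0.0665,0.1392],[0.0065,-0.0045,0.09,0.0433,0.0665,0.1392],[0.0065,-0.0045,0.0997,0.0433,0.0665,0.1392],[0.0065,-0.0045,0.0997,0.0433,0.0665,0.1392]]]'
python3 -m crank '[[[0,0,0,0,0,0],[0,0,0,0,0,0],[0,0,0,0,0,0],[0,0,0,0,0,0],[0,0,0,0,0,0],[0,0,0,0,0,0]]]' 5 40
python3 - <<'E'
from h import *; from station import env
s=env.state(); print(s["tcp_pos"],(rot(s).T@(E_@[0,.16,0])).round(4))
E
```

```text
time: 21.57
tcp_pos: [0.562, -0.0116, 0.0417]
tcp_rot: [-0.193, 0.643, 0.721, 0.173]
force: [0.0, 0.0, 0.2]
opening: 0.0459
finger_force: 0.0
time: 22.07
tcp_pos: [0.5625, -0.0142, 0.0445]
tcp_rot: [-0.192, 0.643, 0.721, 0.172]
force: [-5.7, -0.7, 5.7]
opening: 0.0156
finger_force: 40.0
[ 0.56250829 -0.01420149  0.04445913] [0.1387 0.0004 0.0798]
```

```bash
python3 -m crank '[[[0.004,0,0.002,0,0,0],[0.01,0,0.006,0,0,0],[0.018,0,0.01,0,0,0],[0.026,0,0.015,0,0,0],[0.034,0,0.02,0,0,0],[0.042,0,0.024,0,0,0],[0.05,0,0.029,0,0,0],[0.058,0,0.033,0,0,0],[0.066,0,0.038,0,0,0],[0.074,0,0.043,0,0,0],[0.082,0,0.047,0,0,0],[0.09,0,0.052,0,0,0],[0.098,0,0.056,0,0,0],[0.106,0,0.061,0,0,0],[0.114,0,0.066,0,0,0],[0.122,0,0.07,0,0,0],[0.13,0,0.075,0,0,0],[0.136,0,0.078,0,0,0],[0.1387,0,0.08,0,0,0],[0.1387,0,0.08,0,0,0]]]'
python3 -m crank '[[[0.003,0,0.0017,0,0,0],[0.006,0,0.0034,0,0,0],[0.0087,0,0.005,0,0,0],[0.0087,0,0.005,0,0,0]]]'
```

```text
time: 23.73
tcp_pos: [0.5446, 0.1464, 0.0445]
tcp_rot: [-0.193, 0.643, 0.721, 0.173]
force: [-5.8, 1.1, 7.2]
opening: 0.0153
finger_force: 40.0
time: 24.07
tcp_pos: [0.544, 0.1519, 0.0444]
tcp_rot: [-0.19, 0.643, 0.722, 0.17]
force: [-11.5, -17.5, 12.5]
opening: 0.0151
finger_force: 40.0
```

```bash
python3 -m crank '[[[0.003,0,0.0017,0,0,0],[0.005,0,0.003,0,0,0],[0.005,0,0.003,0,0,0]]]'
python3 -m crank '[[[-0.004,0,-0.0025,0,0,0],[-0.004,0,-0.0025,0,0,0],[-0.004,0,-0.0025,0,0,0],[-0.004,0,-0.0025,0,0,0]]]' - 5
python3 - <<'E'
from h import *; from station import env
s=env.state(); print(s["tcp_pos"],s["opening"],s["finger_force"],s["force"])
E
```

```text
time: 24.32
tcp_pos: [0.544, 0.1527, 0.0444]
tcp_rot: [-0.187, 0.644, 0.723, 0.168]
force: [-17.4, -38.5, 22.1]
opening: 0.0155
finger_force: 40.0
time: 24.65
tcp_pos: [0.5436, 0.155, 0.0436]
tcp_rot: [-0.192, 0.644, 0.721, 0.172]
force: [-6.3, -7.1, 4.0]
opening: 0.0161
finger_force: 5.0
[0.54364171 0.154979   0.04361825] 0.016117821314789768 4.999340828508139 [-6.26013075 -7.07975023  3.99387582]
```

```bash
python3 -m crank '[[[0,0,0,0,0,0],[0,0,0,0,0,0],[0,0,0,0,0,0],[0,0,0,0,0,0],[0,0,-0.02,0,0,0],[0,0,-0.05,0,0,0],[0,0,-0.08,0,0,0],[0,0,-0.11,0,0,0],[0,0,-0.14,0,0,0],[-0.08,0,-0.18,0,0,0],[-0.12,0,-0.2,0,0,0],[-0.15,0,-0.21,0,0,0],[-0.15,0,-0.21,0,0,0]]]' 50
python3 - <<'E'
from m import *; from station import env,vision
np.set_printoptions(precision=4,suppress=True)
s=env.state(); w=vision.camera("wrist"); sd=vision.camera("side"); pickle.dump(dict(s=s,wrist=w,side=sd,scene=vision.camera("scene")),open("d7.pkl","wb"))
pin=np.array([.5651,-.0215,.077])+E_@[0,.17,0]; p=proj(w,[pin],s)[0]; x,y=p.astype(int); print("post pred",pin,p)
k=(w["color"].max(2)<32).astype(np.uint8); b=np.zeros_like(k); b[y-40:y+40,x-30:x+30]=k[y-40:y+40,x-30:x+30]
n,l,st,ce=cv2.connectedComponentsWithStats(b); i=1+st[1:,4].argmax(); print(st[i],ce[i])
h=cv2.cvtColor(w["color"],cv2.COLOR_RGB2HSV).astype(int)
for c in("red","blue"):
    m=MOUTH[c]+E_@[0,.17,0]; a=proj(w,[m-.086*B,m,m+.09*B],s); print(c,a.round(0).tolist())
    k=((((h[...,0]<8)|(h[...,0]>170)) if c=="red" else abs(h[...,0]-112)<14)&(h[...,1]>110)&(h[...,2]>35)).astype(np.uint8)
    k=cv2.morphologyEx(k,cv2.MORPH_CLOSE,np.ones((5,5))); n,l,st,ce=cv2.connectedComponentsWithStats(k); print([(st[j].tolist(),ce[j].round(0).tolist()) for j in range(1,n) if st[j][4]>40])
# yellow driver and bystanders in side view before/after
d0=pickle.load(open("d0.pkl","rb"))["side"]["color"]; 
for nm,(x0,y0,x1,y1) in dict(yellow=(215,345,300,395),fan=(315,340,370,395),dish=(140,385,185,430),wrench=(110,330,180,360),can=(200,435,240,475)).items():
    print(nm,np.abs(d0[y0:y1,x0:x1].astype(int)-sd["color"][y0:y1,x0:x1]).mean().round(1),end=" ")
E
```

```text
time: 25.73
tcp_pos: [0.5706, -0.0788, 0.151]
tcp_rot: [-0.191, 0.644, 0.721, 0.173]
force: [0.8, 0.5, 1.1]
opening: 0.0458
finger_force: 0.0
post pred [0.5464 0.1475 0.077 ] [318.754  57.906]
[310  54  16  43 668] [317.4341  74.7919]
red [[342.0, -12.0], [348.0, -67.0], [359.0, -158.0]]
[]
blue [[295.0, -12.0], [290.0, -67.0], [281.0, -159.0]]
[]
yellow 33.4 fan 14.1 dish 3.5 wrench 3.7 can 7.0
```

Post is at its fully-in position. Tilt the camera up once to check the drivers under the shelf, and check yellow.

```bash
python3 -m crank '[[[0,0,-0.02,0,0.12,0],[0,0,-0.04,0,0.24,0],[0,0,-0.05,0,0.36,0],[0,0,-0.05,0,0.48,0],[0,0,-0.05,0,0.5,0],[0,0,-0.05,0,0.5,0]]]'
python3 - <<'E'
from m import *; from station import env,vision
np.set_printoptions(precision=4,suppress=True)
s=env.state(); w=vision.camera("wrist"); sd=vision.camera("side"); sc=vision.camera("scene"); print(s["q"])
h=cv2.cvtColor(w["color"],cv2.COLOR_RGB2HSV).astype(int)
for c in("red","blue"):
    m=MOUTH[c]+E_@[0,.17,0]; a=proj(w,[m-.086*B,m,m+.09*B,m+.09*B+E_@[0,-.012,-.004]],s); print(c,"foot,mouth,butt,tilted butt",a.round(0).tolist())
    k=((((h[...,0]<8)|(h[...,0]>170)) if c=="red" else abs(h[...,0]-112)<14)&(h[...,1]>110)&(h[...,2]>30))
    u=int(a[1,0]); print([(r,int(q.min()+u-40),int(q.max()+u-40)) for r in range(0,300,5) for q in [np.where(k[r,u-40:u+40])[0]] if len(q)>2])
for n,d,box in(("side",sd,(150,280,310,420)),):
    print("yellow",blob(d["color"],"yellow",box)); print("before",blob(cv2.imread("pics/s1.png")[:,:,::-1].copy(),"yellow",box))
E
```

```text
time: 26.38
tcp_pos: [0.5722, -0.1008, 0.1918]
tcp_rot: [-0.365, 0.581, 0.65, 0.327]
force: [-0.6, 0.2, -0.6]
opening: 0.0459
finger_force: 0.0
[-0.7254  0.6645  1.2982  0.6698  1.9689 -0.8338]
red foot,mouth,butt,tilted butt [[336.0, 155.0], [339.0, 120.0], [342.0, 70.0], [343.0, 77.0]]
[(75, 336, 340), (80, 337, 352), (85, 337, 352), (90, 336, 351), (95, 336, 351), (105, 336, 349), (110, 335, 348), (115, 335, 347), (120, 331, 346), (125, 331, 346), (130, 331, 344), (135, 330, 344), (140, 330, 343), (145, 330, 343)]
blue foot,mouth,butt,tilted butt [[303.0, 155.0], [300.0, 120.0], [297.0, 70.0], [297.0, 77.0]]
[(80, 289, 303), (85, 289, 305), (90, 290, 306), (95, 291, 306), (100, 290, 306), (105, 292, 304), (110, 293, 307), (115, 293, 307), (120, 293, 307), (125, 294, 306), (130, 294, 306), (135, 293, 307), (140, 294, 307), (145, 294, 307)]Traceback (most recent call last):
  File "<stdin>", line 10, in <module>
  File "m.py", line 7, in blob
    n,l,st,ce=cv2.connectedComponentsWithStats(m); i=1+st[1:,4].argmax()
                                                       ~~~~~~~~~~~~~~~^^
ValueError: attempt to get argmax of an empty sequence
```

Both drivers stand in their tubes with their butts at the expected rows (75–80). Last check: yellow in the scene view, then hand in.

Run:
```python
from m import *; from station import vision,ticket
c=vision.camera("scene"); a=proj(c,[[.5512,-.2944,.094]])[0]; x,y=a.astype(int)
try: b=blob(c["color"],"yellow",(x-40,y-40,x+40,y+40)); print(a,b)
except Exception as e: print(a,"hidden",e)
d=pickle.load(open("d0.pkl","rb"))["scene"]
try: print(blob(d["color"],"yellow",(x-40,y-40,x+40,y+40)))
except Exception as e: print("hidden then",e)
```

```text
[197.23394936 184.0181163 ] hidden attempt to get argmax of an empty sequence
(array([197.11497, 184.07317], dtype=float32), array([-0.6436275, -0.7653389], dtype=float32), np.float32(-19.073616), np.float32(19.2119), 287)
```

Run:
```python
from m import *
for f in("d4.pkl","d5.pkl","d6.pkl","d7.pkl"):
    d=pickle.load(open(f,"rb"))
    for v,bx in(("scene",(157,144,237,224)),("side",(200,330,300,410))):
        if v in d:
            try: b=blob(d[v]["color"],"yellow",bx); print(f,v,b[0],b[1],b[4])
            except Exception: print(f,v,"hidden")
```

```text
d4.pkl scene [197.17831 184.13637] [-0.6420181 -0.7666895] 286
d4.pkl side [241.88779 370.87457] [ 0.80360144 -0.59516776] 303
d5.pkl scene [197.10802 184.00348] [-0.6430453  -0.76582813] 287
d6.pkl scene [197.12936 184.02797] [-0.64229524 -0.7664573 ] 286
d6.pkl side [242.00667 370.76   ] [ 0.80218315 -0.597078  ] 300
d7.pkl scene hidden
d7.pkl side [231.60606 380.84848] [ 0.9565363  -0.29161337] 33
```

Yellow never moved (same pixel before and after the blue pick) and is now only covered by the arm, which is high above the rest.

```bash
python3 -c "
from station import env,ticket; s=env.state(); print(s['force'],abs(s['joint_vel']).max()); print(ticket.job_done())"
```

```text
[-0.04907656  0.5278021   0.34264014] 0.006344373143412067
the job is handed in; nothing more can be done
None
```

The job is handed in at about 26.5 s, with no verdict shown: the red and blue screwdrivers are in their own tubes, pressed to contact and leaning within the tubes' slack; the caddy is pushed back to its stop and released; and yellow was unmoved when last seen, before the final push, but the other bench items got no full check and joint 2 ended one retreat right at its lower limit.

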